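# Nest three pans on one hook

## Robot

A 6-joint arm with a two-finger parallel gripper is mounted at the origin on a cart in front of the work surface, level with it; the furniture and walls round the work are solid. World frame = base frame: x ahead of the robot, y to its left, z up, the work surface at z = 0. Lengths are in m, angles in degrees, forces in N, time in s.
With the tool pointing down it reaches from about 0.4 to 0.925 m from the base axis. Payload 3.4 kg.
Tool frame: the origin (TCP) lies where the fingers leave the gripper's body, on its centre line; the fingertips stand 73 mm ahead of it and the grasp point (between the pads) lies 54 mm ahead of it; z points along the fingers, y is the direction in which the jaws open and shut (so a half turn about z gives the same grasp; the last joint's range is limited). The gripper opens to 85 mm and grips with 20 to 120 N. Pads are 22 mm wide; open, the fingers measure 114 mm over their backs; the gripper's body (76 mm by 85 mm) begins 54 mm behind the grasp point. The pads swing forward as they close: fully open they stand 13 mm farther back than shut.
Start: joints at [69.528, 17.578, 86.31, -0, 76.112, -4.211], TCP at [0.161, 0.552, 0.304] pointing down, gripper open.
Joint ranges: [-179.03, 179.03], [-60, 130.46], [8.19, 133.38], [-81.62, 261.62], [5.75, 156.47], [-153.77, 153.77]. Speed limits (degrees/s): [147.25, 147.25, 180, 180, 180, 180].

## Interface

Orientations are given as [roll, pitch, yaw] about the fixed x, y, z axes, in that order (R = Rz(yaw) Ry(pitch) Rx(roll)).
In Python, from bench import manip, vision gives the robot as it stands. The module is installed in compiled form; this text tells all that it offers.
- The arm moves only by the tool servo_tool, never from a script. Its argument "moves" is a list that holds one entry, the list of rows, each a list of 7 numbers: the turn, a rotation vector about the tool's x, y, z in degrees, then the shift along the tool's x, y, z in m, then the opening, from -1 (shut) to 1 (fully open). In form: [[[ax, ay, az, tx, ty, tz, grip], ...]]. A call has 1 to 20 rows; each row is the pose to reach, as a shift and turn from the pose measured when the call began, along the tool's axes at that moment; what a row does not reach only later rows make up. A row lasts 1/12 s, in which the tool goes at most 41.7 mm and 7.16 degrees, less where a joint would pass 70% of its speed; a pose out of reach is approached as far as the arm can. A call with a gripper value outside its range is refused whole. The fingers move at their own pace and stop on an object; "force" is the grip in N (left out, the last holds). Time passes only in rows, so rows that repeat a pose let the fingers close. It gives the time, the measured TCP pose, the force and the opening at its end, in the units of the state.
- manip.get_state(): the state, without advancing time (a new reading comes with each control period).
- vision.camera(name): name is "side" or "top"; returns the picture (400x640x3 uint8, red, green, blue); there is no depth.
- vision.camera_model(name): a dict with "fx", "fy", "cx", "cy" (pixels), "view" (4x4, takes a point from world to camera coordinates). Camera axes: x right, y up, looking along -z (the intrinsics and any distortion apply to the point x, -y, -z); pixel columns grow to the right and rows downward; lengths in m; the calibration is good to about 2 mm. A picture is of the moment at which its call begins. camera_model takes no time and is no camera call.
- manip.job_done(): hands the job in, once; it reports no verdict.
The state is a dict: "t": time; "joints": joint angles; "qvel": joint speeds; "joint_torque": joint torques, N m; "position": TCP position; "orientation": TCP orientation; "force": force on the tool from outside, world axes, zero at the start; "moment": the same for the moment, N m; "opening": opening from 0.0 (shut) to 1.0 (fully open).
Only numpy, scipy, OpenCV 4.12 (cv2) and the standard library are available. Lean on these libraries where they do the work, as an engineer would, in place of code of your own. Each camera call takes 0.05 s, during which the arm holds its last target.

## Task

Take the three small pans out of the wire rack and hang them by their loops on the stand's single hook, mouths facing out along the hook, largest first, then the medium one, then the smallest. Then push the hanging pans fully home along the hook, so that the largest pan's loop lies flush on the back plate and the others close up loop against loop, nested bowl in bowl. Leave the other things on the worktop where they are.

Things in the scene. Friction and masses are not known exactly. Their poses are not given: they have to be found in the camera images.
- stand: Hook stand, fixed. Wooden foot 110 x 84 x 10 mm (x from -80 to +30 mm in its frame), round steel post, 18 mm diameter, 258 mm high, at the origin. Origin: on the worktop under the post's axis; z up; -x is the way the hook points. On the post is clamped a carriage (sleeve 30 mm in diameter, 36 mm tall) with back plate and hook; it does not yield.
- plate_mark (a point): Point at worktop height straight below the middle of the back plate's front face. The upright steel plate is 104 mm wide (stand's y), 34 mm tall, 6 mm thick, centred on the prong's height; the hook starts from its middle. Axes are the stand's.
- tip_mark (a point): Point at worktop height below the hook's end. The hook is a level round prong, 10 mm diameter, along the stand's -x from the plate; its last 15 mm bend up, end 14 mm above the prong's axis. The axis lies 205 to 245 mm above the worktop, clamped anew each time: this height is NOT reported and must be felt (touch the prong from above) or seen. Axes are the stand's.
- rack: Low steel wire rack, fixed to the worktop, 184 x 98 mm, 70 mm high. Origin: on the worktop under its centre. It has three slots in a row along its x axis, at x = -55, 0 and +55 mm; in each slot stands one pan, on edge on two rails, handle up, between thin upright wires (70 mm high). Any pan may be in any slot. Lift a pan straight up out of it.
- pan_large: The large of three steel pans: straight-sided bowl 100 mm across, 24 mm deep, about 140 g. Origin: on the bowl's axis, in the loop's plane; z up the handle; -x is the way the mouth faces (rim at x = -13 mm, flat bottom at x = +11 mm). The flat handle, 16 x 5 mm, is cranked back 10 mm and ends in an upright loop. Starts standing in the rack, handle up, axes nearly the rack's.
- pan_large_loop (a point): Centre of the large pan's loop opening, 101.5 mm above the bowl's axis. The loop is a 7 mm rod in the pan's y-z plane, 47 mm wide outside (y), 33 wide and 28 high inside (14 mm up to the top bar's underside, 14 down to the lower bar). Grip it from above across its two straight sides (47 mm, along y): the opening stays free for the prong. Axes are the pan's.
- pan_medium: The medium of three steel pans: straight-sided bowl 82 mm across, 20 mm deep, about 110 g. Origin: on the bowl's axis, in the loop's plane; z up the handle; -x is the way the mouth faces (rim at x = -13 mm, flat bottom at x = +7 mm). The flat handle, 16 x 5 mm, is cranked back 10 mm and ends in an upright loop. Starts standing in the rack, handle up, axes nearly the rack's.
- pan_medium_loop (a point): Centre of the medium pan's loop opening, 101.5 mm above the bowl's axis. The loop is a 7 mm rod in the pan's y-z plane, 47 mm wide outside (y), 33 wide and 28 high inside (14 mm up to the top bar's underside, 14 down to the lower bar). Grip it from above across its two straight sides (47 mm, along y): the opening stays free for the prong. Axes are the pan's.
- pan_small: The small of three steel pans: straight-sided bowl 64 mm across, 16 mm deep, about 80 g. Origin: on the bowl's axis, in the loop's plane; z up the handle; -x is the way the mouth faces (rim at x = -13 mm, flat bottom at x = +3 mm). The flat handle, 16 x 5 mm, is cranked back 10 mm and ends in an upright loop. Starts standing in the rack, handle up, axes nearly the rack's.
- pan_small_loop (a point): Centre of the small pan's loop opening, 101.5 mm above the bowl's axis. The loop is a 7 mm rod in the pan's y-z plane, 47 mm wide outside (y), 33 wide and 28 high inside (14 mm up to the top bar's underside, 14 down to the lower bar). Grip it from above across its two straight sides (47 mm, along y): the opening stays free for the prong. Axes are the pan's.
- bowl: Small open steel bowl, 92 mm across, 36 mm high; bystander. Origin: centre of its underside.
- lemon: Lemon, 83x58x58 mm, bystander. Origin: centre of its underside.
- garlic: Garlic bulb, about 50 mm, bystander. Origin: centre of its underside.

How it is judged (in metres and radians):
On the way, in this order (a step that is already met when the one before it is completed fails the run):
1. the large pan hangs by its loop on the hook, let go (x of pan_large_loop in the frame of stand between -0.128 and -0.02 m and y of pan_large_loop in the frame of stand between -0.018 and 0.018 m and height (world z) of pan_large_loop above 0.175 m and angle between pan_large's own z axis and vertical below 0.3 rad and contact force between each of the arm, the fingers and pan_large below 0.05 N), for 0.2 s.
2. the medium pan hangs by its loop on the hook, let go (x of pan_medium_loop in the frame of stand between -0.128 and -0.02 m and y of pan_medium_loop in the frame of stand between -0.018 and 0.018 m and height (world z) of pan_medium_loop above 0.175 m and angle between pan_medium's own z axis and vertical below 0.3 rad and contact force between each of the arm, the fingers and pan_medium below 0.05 N), for 0.2 s.
3. the small pan hangs by its loop on the hook, let go (x of pan_small_loop in the frame of stand between -0.128 and -0.02 m and y of pan_small_loop in the frame of stand between -0.018 and 0.018 m and height (world z) of pan_small_loop above 0.175 m and angle between pan_small's own z axis and vertical below 0.3 rad and contact force between each of the arm, the fingers and pan_small below 0.05 N), for 0.2 s.
At the end, for the whole second after the job is handed in: All three pans hang at rest by their loops on the hook, upright (within 17 degrees), mouths facing away from the post, largest at the back plate, medium next, smallest in front; the loop centres lie no more than 10, 20 and 30 mm in front of the plate's face (flush is about 4, 11 and 18 mm) (x of pan_large_loop in the frame of stand between -0.04 and -0.02 m and y of pan_large_loop in the frame of stand between -0.018 and 0.018 m and height (world z) of each of pan_large_loop, pan_medium_loop, pan_small_loop above 0.175 m and angle between each of pan_large, pan_medium, pan_small's own z axis and vertical below 0.3 rad and angle between the x axis of each of pan_large, pan_medium, pan_small and the x axis of stand, either way round below 0.3 rad and x of stand in the frame of pan_large above 0.01 m and linear speed of each of pan_large, pan_medium, pan_small below 0.03 m/s and x of pan_medium_loop in the frame of stand between -0.05 and -0.02 m and y of pan_medium_loop in the frame of stand between -0.018 and 0.018 m and x of stand in the frame of pan_medium above 0.01 m and x of pan_small_loop in the frame of stand between -0.06 and -0.02 m and y of pan_small_loop in the frame of stand between -0.018 and 0.018 m and x of stand in the frame of pan_small above 0.01 m and x of pan_medium_loop in the frame of pan_large_loop below -0.004 m and x of pan_small_loop in the frame of pan_medium_loop below -0.004 m); the robot touches nothing.
It fails at once if the bowl is moved by more than 30 mm (distance of bowl from where it was at the start of the episode above 0.03 m).
It fails at once if the lemon is moved by more than 30 mm (distance of lemon from where it was at the start of the episode above 0.03 m).
It fails at once if the garlic is moved by more than 30 mm (distance of garlic from where it was at the start of the episode above 0.03 m).
It also fails if it takes over 72 s, if anything falls off the work surface, if the arm or the gripper's body presses on something with over 40 N, if the wrist force passes 120 N, or if a joint passes its speed limit or range.

## Working session

There is one attempt and no reset: what is moved stays moved. The work goes in short steps, Python scripts to look and compute and a tool call to move; the robot and the scene stay as the last step left them, time stands still between calls to the robot, and variables do not carry over. Pictures are saved under pics/ and viewed, and the job is handed in when it is done.

Besides the shell and the picture viewer there is one more tool, called after "Request:" as name(argument=value, ...), one argument or row to a line, values as JSON. servo_tool: Moves the arm, as the interface text tells. Its arguments: {"type":"object","properties":{"moves":{"type":"array"},"force":{"type":"number"}},"required":["moves"]}

```bash
mkdir -p pics
python3 - <<'E'
from bench import manip, vision
import cv2, numpy as np, json
s=manip.get_state(); print(s)
for n in ("side","top"):
    im=vision.camera(n); cv2.imwrite(f"pics/{n}0.png",im[:,:,::-1]); np.save(f"pics/{n}0.npy",im)
    m=vision.camera_model(n); print(n,m)
E
```

```text
{'t': 0.0, 'joints': array([ 6.95278342e+01,  1.76220051e+01,  8.63833648e+01,  9.11007717e-05,
        7.61105264e+01, -4.21109718e+00]), 'qvel': array([-0.00068379,  0.03703833, -0.01045271, -0.06923946, -0.05666627,
       -0.04917727]), 'joint_torque': array([ 9.57136181e-04, -4.57554710e+01, -2.51918632e+01, -2.77117342e-04,
        1.32346104e-02, -1.10231952e-05]), 'position': array([0.16083888, 0.55147918, 0.30298689]), 'orientation': array([-1.79884423e+02, -8.59856739e-03,  1.63738901e+02]), 'force': array([0.00935463, 0.02861172, 0.16798056]), 'moment': array([ 0.01811322, -0.00099419, -0.04319703]), 'opening': 1.0013862480763327}
side {'fx': 490.81677978953405, 'fy': 490.81677978953405, 'cx': 321.5500918447067, 'cy': 190.25824086988078, 'view': array([[-0.92800192, -0.37223404,  0.01594552,  0.53267193],
       [ 0.22013319, -0.51327113,  0.82951439, -0.22434548],
       [-0.30058912,  0.77330108,  0.55825766, -0.94368075],
       [ 0.        ,  0.        ,  0.        ,  1.        ]])}
top {'fx': 371.5211055573351, 'fy': 371.5211055573351, 'cx': 316.91425757809907, 'cy': 199.71535728086835, 'view': array([[ 0.0074817 , -0.99993444, -0.00866833,  0.04795056],
       [ 0.99442842,  0.00652844,  0.10521171, -0.59016948],
       [-0.10514822, -0.00940719,  0.99441207, -0.91896933],
       [ 0.        ,  0.        ,  0.        ,  1.        ]])}
```

View pics/side0.png

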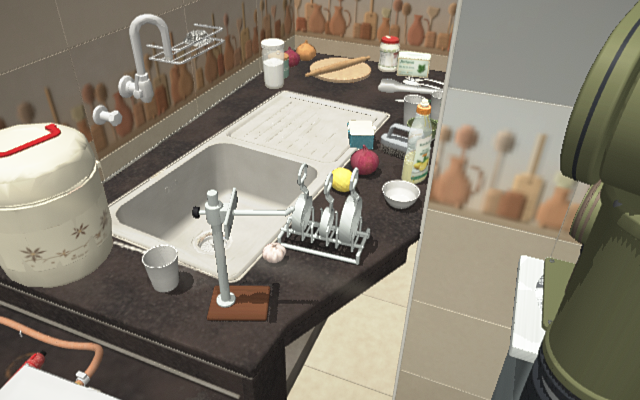

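View pics/top0.png

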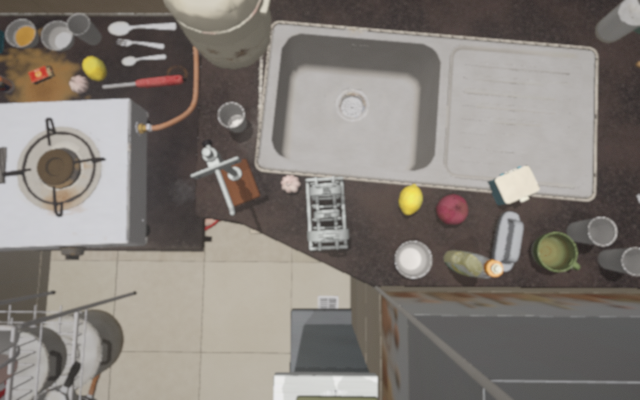

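```bash
cat > h.py <<'E'
import numpy as np, cv2
from bench import manip, vision
M={n:vision.camera_model(n) for n in("side","top")}
def proj(n,P):
    m=M[n];P=np.atleast_2d(P);c=P@m['view'][:3,:3].T+m['view'][:3,3]
    return np.c_[m['cx']+m['fx']*c[:,0]/-c[:,2], m['cy']+m['fy']*-c[:,1]/-c[:,2]]
def ray(n,u,v):
    m=M[n];R=m['view'][:3,:3];t=m['view'][:3,3]
    d=np.array([(u-m['cx'])/m['fx'],-(v-m['cy'])/m['fy'],-1.]);return -R.T@t, R.T@d
def tri(us,ut):
    A=[];b=[]
    for n,p in(("side",us),("top",ut)):
        o,d=ray(n,*p);d=d/np.linalg.norm(d);Q=np.eye(3)-np.outer(d,d);A.append(Q);b.append(Q@o)
    A=np.vstack(A);b=np.concatenate(b);x=np.linalg.lstsq(A,b,rcond=None)[0];return x,np.linalg.norm(A@x-b)
def atz(n,p,z):
    o,d=ray(n,*p);return o+d*(z-o[2])/d[2]
def crop(im,x0,y0,x1,y1,s,f):
    c=cv2.resize(im[y0:y1,x0:x1],None,fx=s,fy=s,interpolation=cv2.INTER_CUBIC);cv2.imwrite(f,c[:,:,::-1])
E
python3 - <<'E'
from h import *
for n in("side","top"): print(n,ray(n,320,200)[0],proj(n,[[0.16,.55,.3],[0,0,0],[.16,.55,.23]]))
a=np.load("pics/side0.npy");crop(a,185,150,385,330,4,"pics/s1.png")
a=np.load("pics/top0.npy");crop(a,180,130,360,265,4,"pics/t1.png")
E
```

```text
side [0.26004629 0.81287792 0.70442108] [[548.20511569 464.0564415 ]
 [598.59751558 306.94232657]
 [526.73528793 504.6907576 ]]
top [0.48989457 0.04315538 0.97634258] [[ 25.88197986 428.59459285]
 [336.29972103 438.30919427]
 [ 54.64124862 410.06768228]]
```

View pics/s1.png

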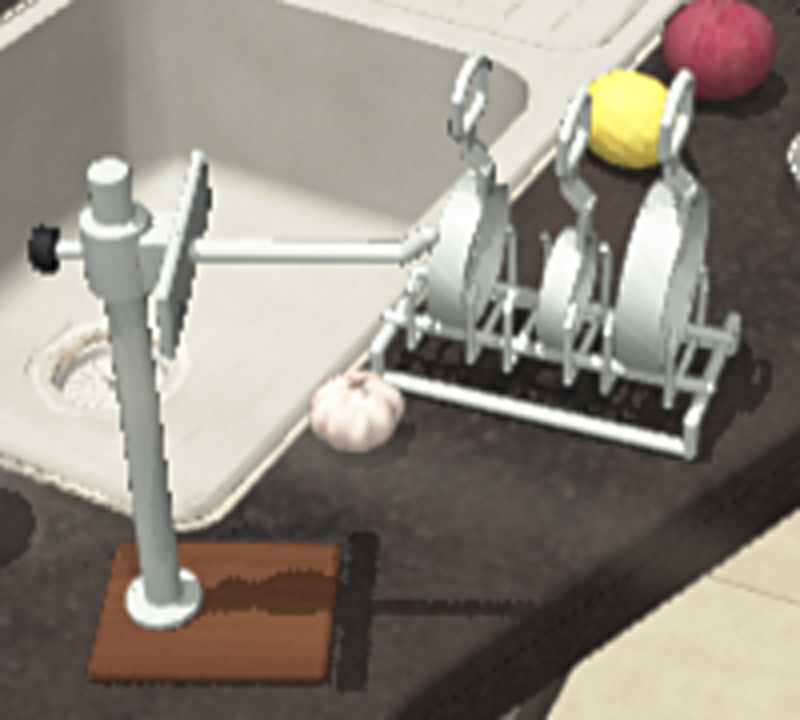

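View pics/t1.png

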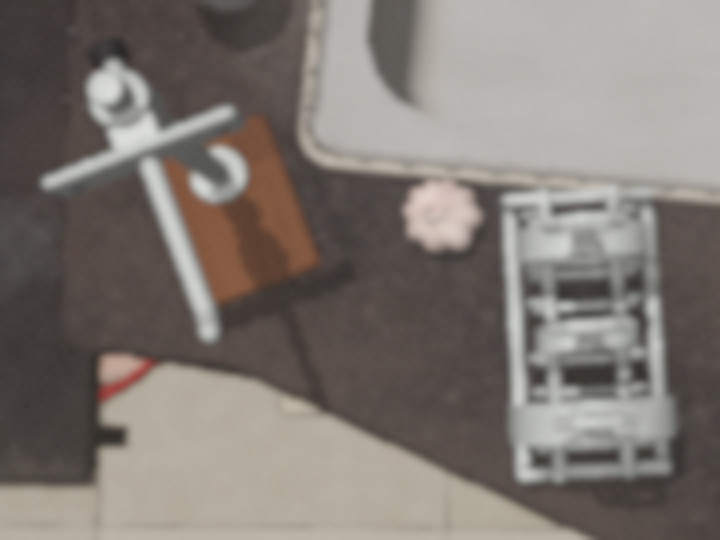

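Run:
```python
from h import *
a=np.load("pics/side0.npy");crop(a,190,175,300,255,7,"pics/s2.png");crop(a,280,155,375,265,5.4,"pics/s3.png")
a=np.load("pics/top0.npy");crop(a,185,135,270,220,7,"pics/t2.png");crop(a,295,170,360,255,7,"pics/t3.png")
```

```text
(no output)
```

View pics/s2.png

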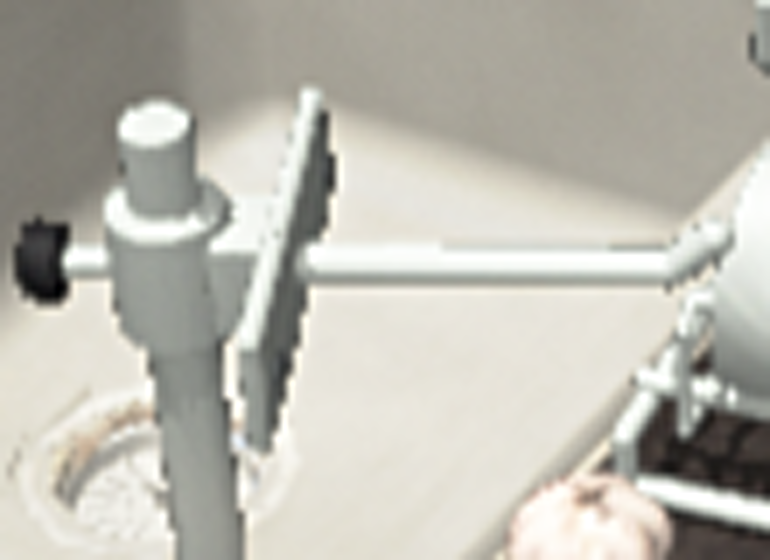

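View pics/s3.png

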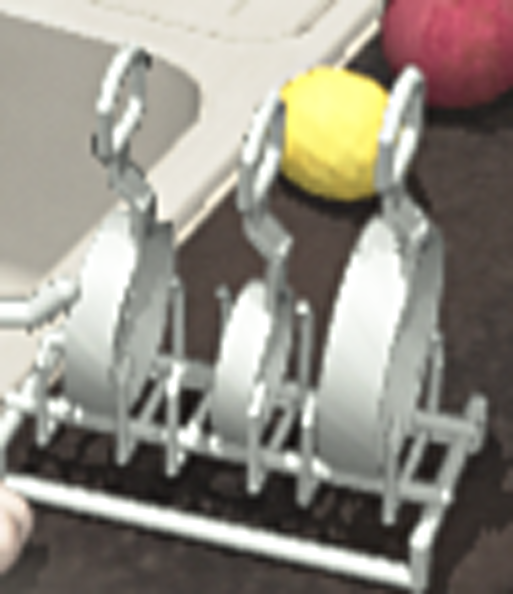

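View pics/t2.png

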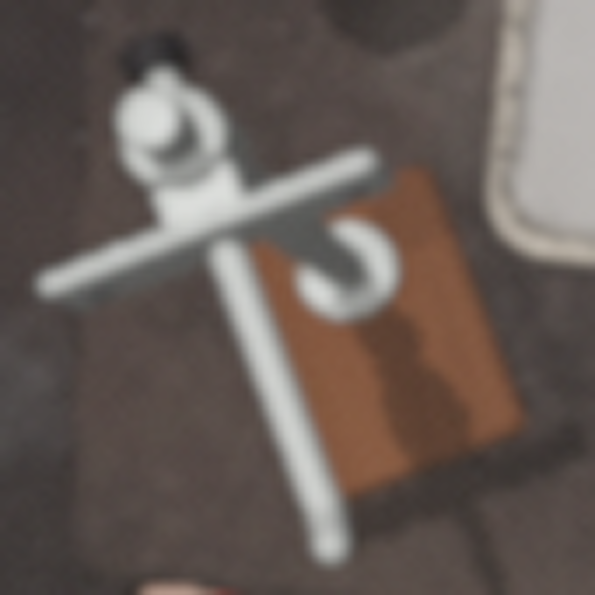

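View pics/t3.png

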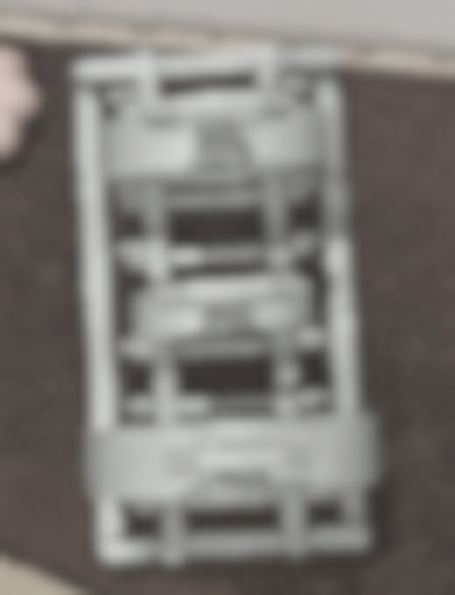

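```bash
cat > fit.py <<'E'
from h import *
from scipy.optimize import least_squares
S2=lambda x,y:(190+x/7-.43,175+y/7-.43)
S1=lambda x,y:(185+x/4-.38,150+y/4-.38)
T2=lambda x,y:(185+x/7-.43,135+y/7-.43)
obs=[("side",S2(155,125),0,0,.258,0),("side",S2(312,92),-.027,-.052,.017,1),("side",S2(250,347),-.027,.052,.017,1),
("side",S1(342,546),-.08,-.042,.01,0),("side",S1(326,674),-.08,.042,.01,0),("side",S1(92,674),.03,.042,.01,0),("side",S1(120,544),.03,-.042,.01,0),
("top",T2(152,120),0,0,.258,0),("top",T2(368,158),-.027,-.052,.017,1),("top",T2(47,285),-.027,.052,.017,1),("top",T2(522,420),-.08,-.042,.01,0),("top",T2(348,495),-.08,.042,.01,0),("top",T2(350,270),0,0,.015,0)]
def res(p,full=False):
    x,y,a,h=p;r=[]
    for n,uv,sx,sy,z,f in obs:
        P=[x+np.cos(a)*sx-np.sin(a)*sy,y+np.sin(a)*sx+np.cos(a)*sy,z+f*h];r.append(proj(n,P)[0]-uv)
    return np.array(r) if full else np.array(r).ravel()
s=least_squares(res,[.5,.27,.35,.22],loss='soft_l1');print(s.x,np.degrees(s.x[2]));print(res(s.x,True).round(1))
x,y,a,h=s.x
W=lambda sx,sy,z:np.array([x+np.cos(a)*sx-np.sin(a)*sy,y+np.sin(a)*sx+np.cos(a)*sy,z])
for n,p in(("top",T2(325,512)),("top",T2(330,548)),("side",S2(670,267)),("side",S2(722,234))):
    # intersect ray with stand's xz plane y=0
    o,d=ray(n,*p);nv=np.array([-np.sin(a),np.cos(a),0]);t=nv@(np.array([x,y,0])-o)/(nv@d);q=o+t*d;print(n,p,q,"sx",(q-[x,y,0])@[np.cos(a),np.sin(a),0])
print(tri(S2(722,234),T2(330,548)),tri(S2(670,267),T2(325,512)))
E
python3 fit.py
```

```text
[0.66044112 0.26979998 0.39452005 0.21631739] 22.604333725508702
[[ 0.1 -0. ]
 [ 0.1 -0.3]
 [-0.   0.4]
 [ 0.  -1.1]
 [ 0.6 -0. ]
 [-1.5 -0.1]
 [-0.7 -0.7]
 [-0.2 -0.3]
 [ 1.1 -0.4]
 [-0.8  0.6]
 [ 1.4  0.7]
 [-3.7  2.1]
 [-0.3 -0. ]]
top (230.99857142857144, 207.71285714285713) [0.55174817 0.22454583 0.22615532] sx -0.11773740644984848
top (231.71285714285713, 212.85571428571427) [0.54046714 0.21984898 0.23832143] sx -0.12995714748277654
side (285.2842857142857, 212.71285714285713) [0.55239241 0.22481405 0.21806707] sx -0.1170395583796544
side (292.7128571428571, 207.99857142857144) [0.54087623 0.22001931 0.22780958] sx -0.1295140138716581
(array([0.5405915 , 0.22183899, 0.2292083 ]), np.float64(0.0007494628522828265)) (array([0.55205325, 0.22613739, 0.21912722]), np.float64(0.00041154220914442155))
```

Run:
```python
from h import *
a=np.load("pics/top0.npy")[175:253,300:358]
g=a.astype(float);g=np.clip((g-90)*1.8,0,255).astype(np.uint8)
c=cv2.resize(g,None,fx=7.5,fy=7.5,interpolation=cv2.INTER_LANCZOS4);cv2.imwrite("pics/t4.png",c[:,:,::-1])
```

```text
(no output)
```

View pics/t4.png

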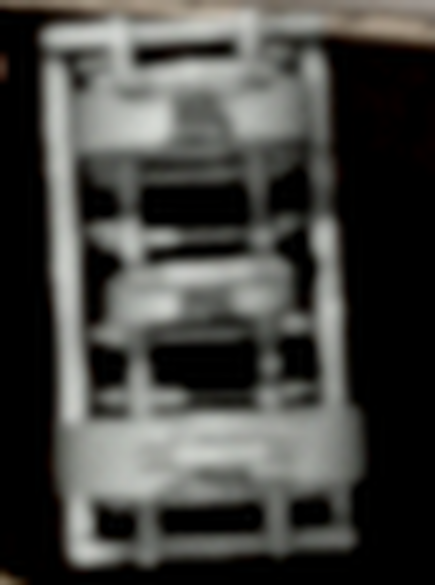

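Run:
```python
from h import *
a=np.load("pics/side0.npy")
ims=[cv2.resize(a[158:200,x:x+25],None,fx=10,fy=10,interpolation=cv2.INTER_CUBIC) for x in(293,320,345)]
cv2.imwrite("pics/s4.png",np.hstack(ims)[:,:,::-1])
```

```text
(no output)
```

View pics/s4.png

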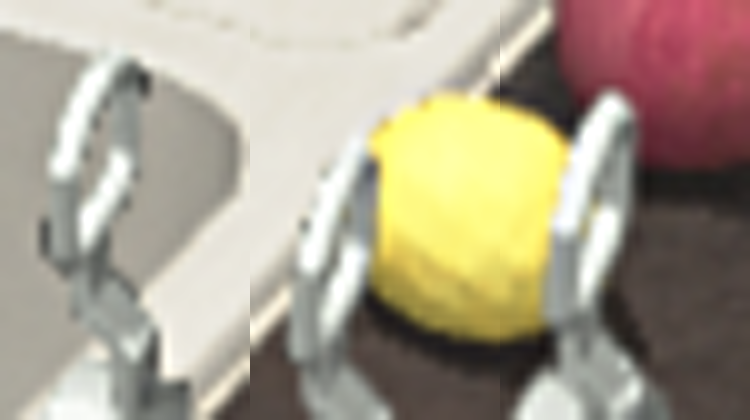

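```bash
cat > pans.py <<'E'
from h import *
from scipy.optimize import least_squares
o=.45
d={'large':((345+9.2-o,158+21-o),(300+212/7.5-.43,175+452/7.5-.43)),
'small':((320+8.5-o,158+24.7-o),(300+204/7.5-.43,175+270/7.5-.43)),
'medium':((293+9.7-o,158+15.7-o),(300+192/7.5-.43,175+72/7.5-.43))}
for k,(s,t) in d.items():
    f=lambda P:np.r_[proj("side",P)[0]-s,proj("top",P+[0,0,.0175])[0]-t]
    r=least_squares(f,[.43,.03,.17]);print(k,r.x.round(4),r.fun.round(2))
# rack corners at z~?
for p in((45,38),(325,28),(350,540),(75,555)): print(atz("top",(300+p[0]/7.5-.43,175+p[1]/7.5-.43),.03).round(4))
E
python3 pans.py
```

```text
large [0.4982 0.0271 0.183 ] [-0.24 -0.02  0.07  0.24]
small [0.5508 0.0293 0.162 ] [-0. -0.  0.  0.]
medium [0.6064 0.0331 0.172 ] [-0.1  -0.01  0.03  0.1 ]
[0.6418 0.0817 0.03  ]
[ 0.6459 -0.0144  0.03  ]
[ 0.4714 -0.0229  0.03  ]
[0.4657 0.0697 0.03  ]
```

```bash
cat >> h.py <<'E'
from scipy.spatial.transform import Rotation as Ro
def rel(pos,yaw,roll=180,pitch=0):
    s=manip.get_state();R0=Ro.from_euler('xyz',s['orientation'],degrees=True);R1=Ro.from_euler('xyz',[roll,pitch,yaw],degrees=True)
    rv=np.degrees((R0.inv()*R1).as_rotvec());sh=R0.inv().apply(np.array(pos)-s['position'])
    print("t",round(s['t'],2),"rel",rv.round(2),sh.round(4),"| pos",s['position'].round(4),"ori",s['orientation'].round(2),"F",s['force'].round(2),"op",round(s['opening'],3))
E
python3 -c "
from h import *
rel([.498,.027,.303],-176.8)"
```

```text
t 0.1 rel [ -0.1   -0.03 -19.46] [-0.4705 -0.4092  0.0008] | pos [0.1608 0.5515 0.3031] ori [-1.7990e+02 -1.0000e-02  1.6374e+02] F [0.01 0.37 0.62] op 0.995
```

Request:
servo_tool(
  moves=[
    [[0,0,-5,-0.118,-0.102,0,1],[0,0,-5,-0.118,-0.102,0,1],[0,0,-5,-0.118,-0.102,0,1],[0,0,-5,-0.118,-0.102,0,1],[-0.1,0,-10,-0.235,-0.205,0,1],[-0.1,0,-10,-0.235,-0.205,0,1],[-0.1,0,-10,-0.235,-0.205,0,1],[-0.1,0,-10,-0.235,-0.205,0,1],[-0.1,0,-19.5,-0.4705,-0.409,0.001,1],[-0.1,0,-19.5,-0.4705,-0.409,0.001,1],[-0.1,0,-19.5,-0.4705,-0.409,0.001,1],[-0.1,0,-19.5,-0.4705,-0.409,0.001,1],[-0.1,0,-19.5,-0.4705,-0.409,0.001,1],[-0.1,0,-19.5,-0.4705,-0.409,0.001,1],[-0.1,0,-19.5,-0.4705,-0.409,0.001,1],[-0.1,0,-19.5,-0.4705,-0.409,0.001,1],[-0.1,0,-19.5,-0.4705,-0.409,0.001,1],[-0.1,0,-19.5,-0.4705,-0.409,0.001,1]],
  ],
)

```text
t: 1.6
position: [0.4984, 0.0258, 0.3021]
orientation: [180.0, -0.1, -177.0]
force: [-0.0, 0.6, 0.0]
opening: 0.998
```

Run:
```python
from h import *
rel([.498,.027,.235],-176.8)
a=vision.camera("side");np.save("pics/side1.npy",a);crop(a,260,100,420,270,4,"pics/s5.png")
b=vision.camera("top");np.save("pics/top1.npy",b);crop(b,280,150,400,270,5,"pics/t5.png")
```

```text
t 1.6 rel [ 0.02 -0.1  -0.15] [0.0003 0.0012 0.0671] | pos [0.4984 0.0258 0.3021] ori [ 1.7998e+02 -1.0000e-01 -1.7695e+02] F [-0.04  0.59  0.02] op 0.998
```

View pics/s5.png

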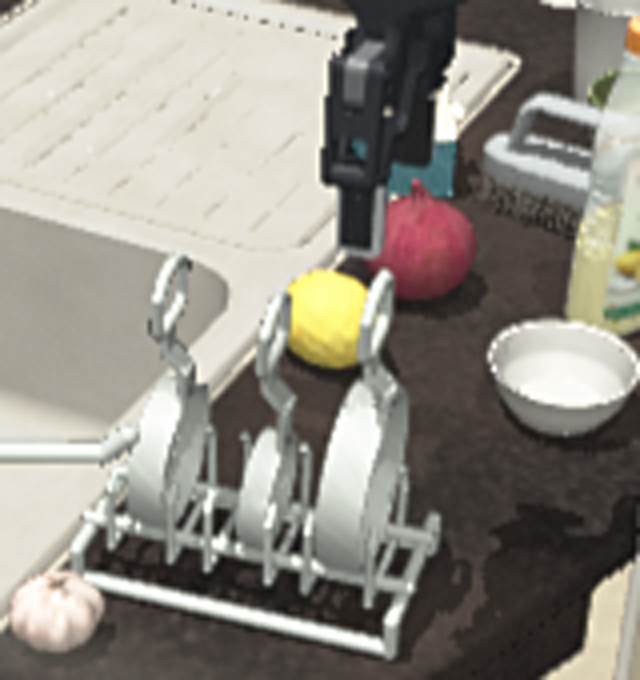

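View pics/t5.png

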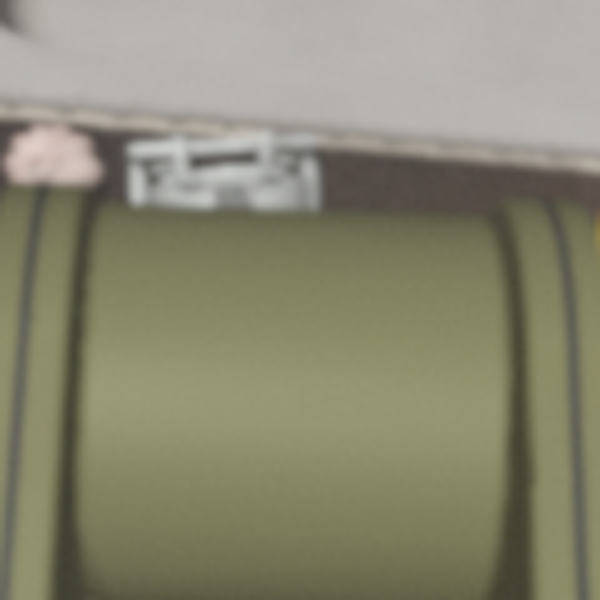

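Run:
```python
from h import *
print(proj("side",[[.498,.0685,.242],[.498,.083,.242],[.498,.0685,.229],[.498,.027,.183],[.487,.07,.242],[.509,.07,.242]]))
```

```text
[[348.05490691 162.68185381]
 [345.42437566 166.42158154]
 [347.73263077 168.70111169]
 [353.61655604 178.5111884 ]
 [353.44388995 164.28392921]
 [342.16896006 161.85379929]]
```

Request:
servo_tool(
  moves=[
    [[0,0,0,0,0.001,0.02,1],[0,0,0,0,0.001,0.04,1],[0,0,0,0,0.001,0.055,1],[0,0,0,0,0.001,0.065,1],[0,0,0,0,0.001,0.069,1],[0,0,0,0,0.001,0.069,1],[0,0,0,0,0.001,0.069,1],[0,0,0,0,0.001,0.069,0],[0,0,0,0,0.001,0.069,-0.3],[0,0,0,0,0.001,0.069,-0.3],[0,0,0,0,0.001,0.069,-0.3],[0,0,0,0,0.001,0.069,-0.3],[0,0,0,0,0.001,0.069,-0.3],[0,0,0,0,0.001,0.069,-0.3]],
  ],
  force=40,
)

```text
t: 2.87
position: [0.4976, 0.0283, 0.2341]
orientation: [180.0, -0.0, -176.8]
force: [-0.2, -1.1, 6.3]
opening: 0.537
```

Run:
```python
from h import *
rel([.498,.027,.235],-176.8)
a=vision.camera("side");np.save("pics/side2.npy",a);crop(a,260,100,420,270,4,"pics/s6.png")
```

```text
t 2.87 rel [ 0.02 -0.02  0.01] [-0.0003 -0.0013 -0.0009] | pos [0.4976 0.0283 0.2341] ori [ 1.7998e+02 -2.0000e-02 -1.7679e+02] F [-0.23 -1.09  6.31] op 0.537
```

View pics/s6.png

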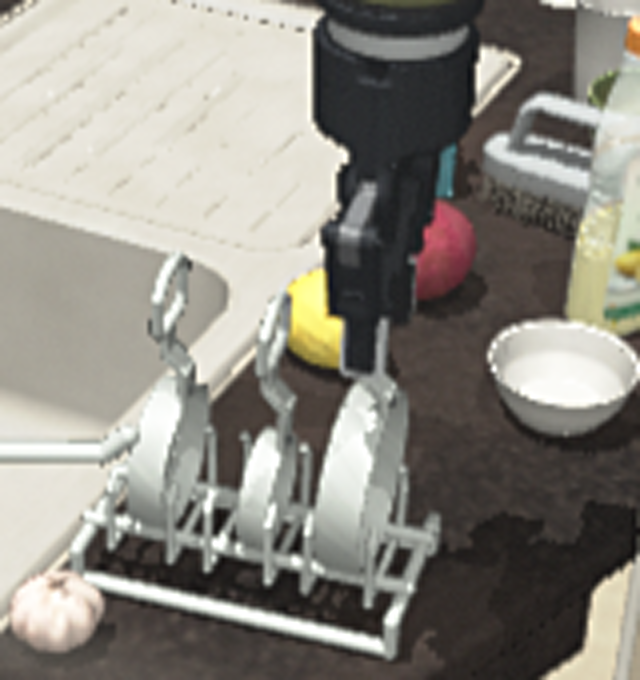

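Request:
servo_tool(
  moves=[
    [[0,0,0,0,0,-0.005,-0.3],[0,0,0,0,0,-0.015,-0.3],[0,0,0,0,0,-0.03,-0.3],[0,0,0,0,0,-0.045,-0.3],[0,0,0,0,0,-0.06,-0.3],[0,0,0,0,0,-0.075,-0.3],[0,0,0,0,0,-0.088,-0.3],[0,0,0,0,0,-0.088,-0.3],[0,0,0,0,0,-0.088,-0.3]],
  ],
  force=60,
)

```text
t: 3.67
position: [0.4977, 0.0284, 0.3227]
orientation: [180.0, 0.1, -176.8]
force: [-0.5, -0.4, -2.5]
opening: 0.525
```

Run:
```python
from h import *
rel([.503,.2047,.322],-157.4)
a=vision.camera("side");np.save("pics/side3.npy",a);crop(a,260,70,420,270,4,"pics/s7.png")
```

```text
t 3.67 rel [ 1.000e-02  7.000e-02 -1.939e+01] [-0.0151  0.1758  0.0008] | pos [0.4977 0.0284 0.3227] ori [ 1.7998e+02  6.0000e-02 -1.7679e+02] F [-0.47 -0.37 -2.5 ] op 0.525
```

View pics/s7.png

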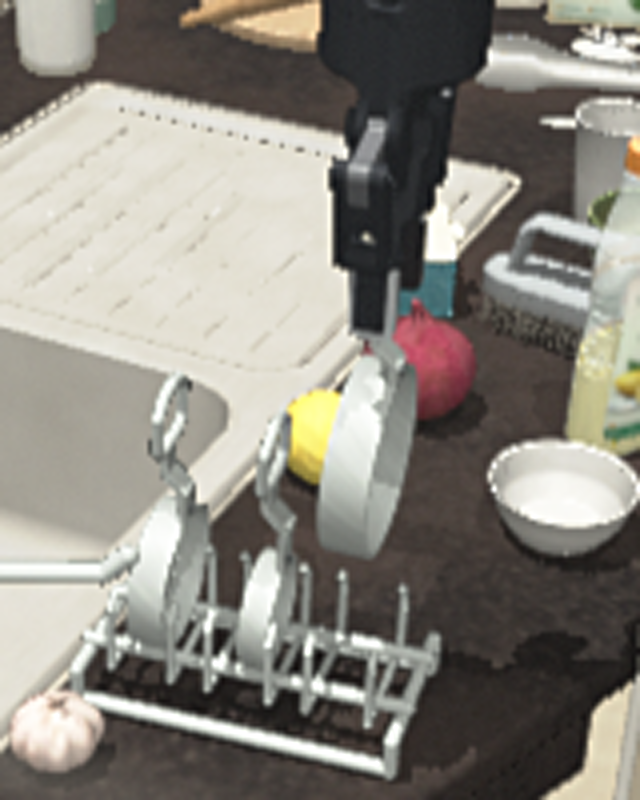

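Run:
```python
from h import *
def pan(loop,yaw,r,xr,xb):
    out=[]
    th=np.linspace(0,2*np.pi,73)
    for xx in(xr,xb):
        p=np.c_[np.full(73,xx),r*np.cos(th),-.1015+r*np.sin(th)]
        p=Ro.from_euler('z',yaw,degrees=True).apply(p)+loop
        uv=proj("side",p);out.append(((uv.min(0)-[260,70])*4,(uv.max(0)-[260,70])*4))
    return out
for z in(.268,.272,.276):print(z,pan([.4977,.0284,z],3.2,.05,-.013,.011))
```

```text
0.268 [(array([369.95083776, 369.16280858]), array([423.53168704, 567.10495816])), (array([322.01481713, 360.64858443]), array([378.39306994, 557.38766929]))]
0.272 [(array([370.37857447, 362.1776685 ]), array([424.05098652, 560.60776036])), (array([322.32743329, 353.68813772]), array([378.80810138, 550.90923002]))]
0.276 [(array([370.80835086, 355.16023819]), array([424.57260189, 554.0806731 ])), (array([322.64153495, 346.69571901]), array([379.22496669, 544.40117571]))]
```

Request:
servo_tool(
  moves=[
    [[0,0,0,0,0.008,0,-0.3],[0,0,-1,-0.001,0.02,0,-0.3],[0,0,-3,-0.003,0.035,0,-0.3],[0,0,-5,-0.005,0.05,0,-0.3],[0,0,-7,-0.006,0.068,0,-0.3],[0,0,-9,-0.008,0.086,0,-0.3],[0,0,-11,-0.01,0.104,0,-0.3],[0,0,-13,-0.011,0.122,0,-0.3],[0,0,-15,-0.013,0.14,0,-0.3],[0,0,-17,-0.014,0.156,0,-0.3],[0,0,-18.4,-0.015,0.168,0,-0.3],[0,0,-19.4,-0.015,0.174,0.01,-0.3],[0,0,-19.4,-0.015,0.176,0.022,-0.3],[0,0,-19.4,-0.015,0.176,0.034,-0.3],[0,0,-19.4,-0.015,0.176,0.042,-0.3],[0,0,-19.4,-0.015,0.176,0.045,-0.3],[0,0,-19.4,-0.015,0.176,0.045,-0.3]],
  ],
)

```text
t: 5.13
position: [0.5015, 0.2046, 0.2754]
orientation: [179.9, -0.2, -157.4]
force: [0.0, -0.1, -1.6]
opening: 0.531
```

Run:
```python
from h import *
rel([.503,.2047,.277],-157.4)
a=vision.camera("side");np.save("pics/side4.npy",a);crop(a,190,90,390,290,4,"pics/s8.png")
b=vision.camera("top");np.save("pics/top4.npy",b);crop(b,180,120,360,260,4,"pics/t8.png")
```

```text
t 5.13 rel [ 0.05 -0.21  0.01] [-0.0014 -0.0005 -0.0016] | pos [0.5015 0.2046 0.2754] ori [ 179.95   -0.21 -157.39] F [ 0.   -0.12 -1.6 ] op 0.531
```

View pics/s8.png

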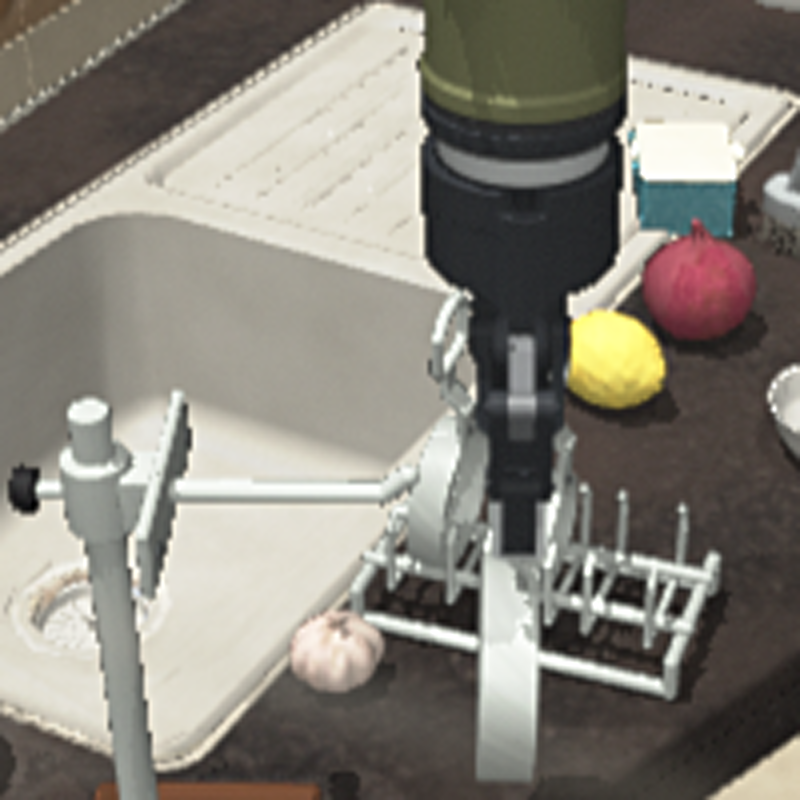

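View pics/t8.png

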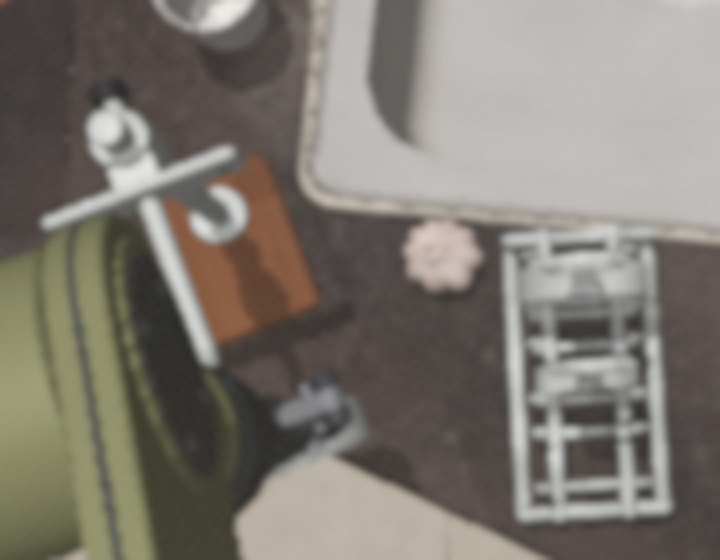

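Request:
servo_tool(
  moves=[
    [[0,0.2,0,-0.008,0,-0.002,-0.3],[0,0.2,0,-0.02,0,-0.002,-0.3],[0,0.2,0,-0.03,0,-0.002,-0.3],[0,0.2,0,-0.038,0,-0.002,-0.3],[0,0.2,0,-0.044,0,-0.001,-0.3],[0,0.2,0,-0.05,0,0.001,-0.3],[0,0.2,0,-0.056,0,0.004,-0.3],[0,0.2,0,-0.062,0,0.006,-0.3],[0,0.2,0,-0.07,0,0.006,-0.3],[0,0.2,0,-0.08,0,0.006,-0.3],[0,0.2,0,-0.09,0,0.006,-0.3],[0,0.2,0,-0.098,0,0.006,-0.3],[0,0.2,0,-0.101,0,0.006,-0.3],[0,0.2,0,-0.101,0,0.006,-0.3]],
  ],
)

```text
t: 6.4
position: [0.5968, 0.244, 0.2708]
orientation: [180.0, -0.2, -157.4]
force: [0.0, -0.1, -1.4]
opening: 0.526
```

Run:
```python
from h import *
rel([.503,.2047,.277],-157.4)
a=vision.camera("side");np.save("pics/side5.npy",a);crop(a,190,110,350,290,4,"pics/s9.png")
```

```text
t 6.4 rel [ 0.04 -0.19 -0.01] [ 0.1017 -0.0002 -0.0058] | pos [0.5968 0.244  0.2708] ori [ 179.96   -0.19 -157.41] F [ 0.03 -0.07 -1.4 ] op 0.526
```

View pics/s9.png

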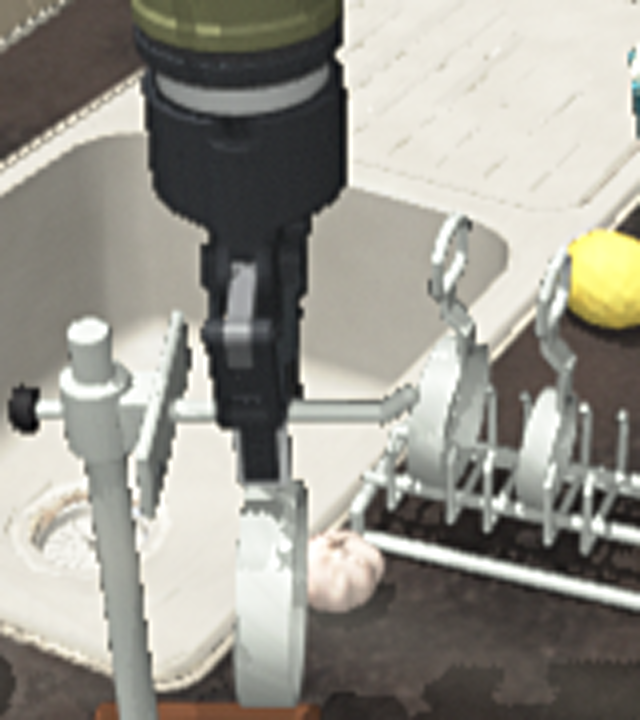

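Request:
servo_tool(
  moves=[
    [[0,0,0,0,0,0.003,-0.3],[0,0,0,0,0,0.006,-0.3],[0,0,0,0,0,0.007,-0.3],[0,0,0,0,0,0.008,-0.3],[0,0,0,0,0,0.008,-0.3]],
  ],
)

```text
t: 6.87
position: [0.5956, 0.2435, 0.2625]
orientation: [180.0, -0.3, -157.4]
force: [0.7, 0.8, -0.9]
opening: 0.525
```

Request:
servo_tool(
  moves=[
    [[0,0,0,0,0,0.001,-0.3],[0,0,0,0,0,0.001,-0.3],[0,0,0,0,0,0.001,-0.3]],
  ],
)

```text
t: 7.12
position: [0.5957, 0.2436, 0.2619]
orientation: [180.0, -0.3, -157.4]
force: [-0.2, -0.2, 0.8]
opening: 0.526
```

Request:
servo_tool(
  moves=[
    [[0,0,0,0,0,0.001,-0.3],[0,0,0,0,0,0.001,0],[0,0,0,0,0,0.001,0.2],[0,0,0,0,0,0.001,0.4],[0,0,0,0,0,0.001,0.6],[0,0,0,0,0,0.001,0.8],[0,0,0,0,0,0.001,0.8],[0,0,0,0,0,0.001,0.8]],
  ],
)

```text
t: 7.78
position: [0.5957, 0.2436, 0.2607]
orientation: [180.0, -0.3, -157.4]
force: [0.2, 0.0, -0.1]
opening: 0.902
```

Run:
```python
from h import *
rel([.503,.2047,.277],-157.4)
a=vision.camera("side");np.save("pics/side6.npy",a);crop(a,190,110,350,290,4,"pics/s10.png")
```

```text
t 7.78 rel [ 0.04 -0.26 -0.  ] [ 0.1006 -0.0003 -0.0158] | pos [0.5957 0.2436 0.2607] ori [ 179.96   -0.26 -157.4 ] F [ 0.17  0.   -0.07] op 0.902
```

View pics/s10.png

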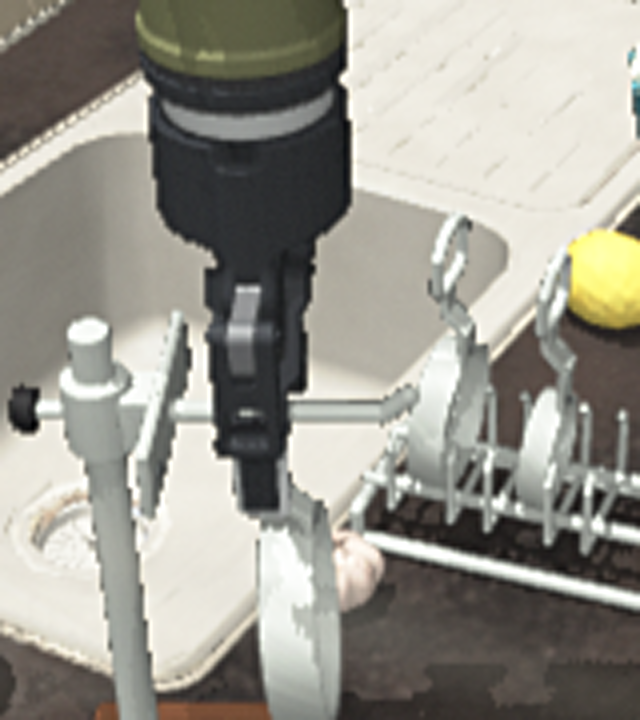

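Request:
servo_tool(
  moves=[
    [[0,0,0,0,0,-0.005,0.8],[0,0,0,0,0,-0.015,0.9],[0,0,0,0,0,-0.03,1],[0,0,0,0,0,-0.05,1],[0,0,0,0,0,-0.07,1],[0,0,0,0,0,-0.085,1],[0,0,0,0,0,-0.09,1],[0,0,0,0,0,-0.09,1]],
  ],
)

```text
t: 8.5
position: [0.5969, 0.2439, 0.3535]
orientation: [180.0, 0.0, -157.4]
force: [-0.1, 0.5, -0.7]
opening: 0.997
```

Run:
```python
from h import *
rel([.503,.2047,.277],-157.4)
a=vision.camera("side");np.save("pics/side7.npy",a);crop(a,190,110,350,290,4,"pics/s11.png")
```

```text
t 8.5 rel [ 0.02  0.02 -0.01] [ 0.1018 -0.0002  0.0765] | pos [0.5969 0.2439 0.3535] ori [ 1.7998e+02  2.0000e-02 -1.5741e+02] F [-0.14  0.52 -0.66] op 0.997
```

View pics/s11.png

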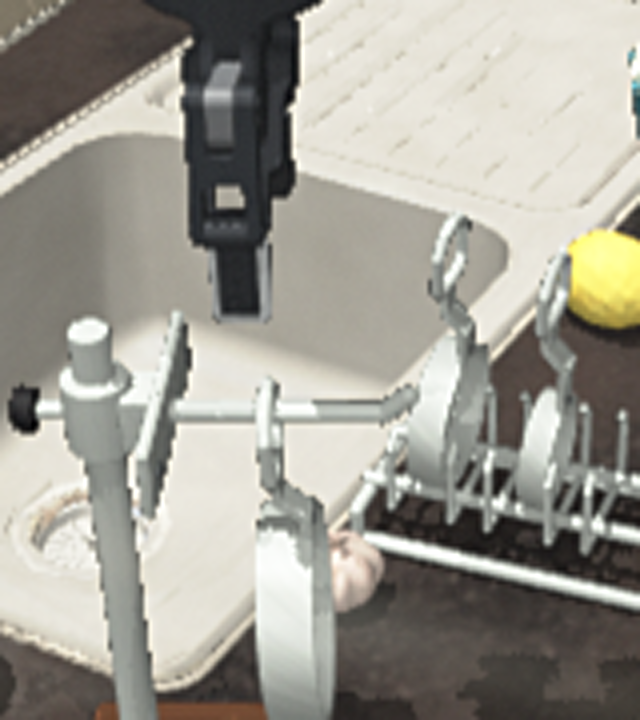

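```bash
cat >> h.py <<'E'
ST=np.array([.6604,.2698]);A=np.radians(22.6)
def sxy(p): d=np.array(p[:2])-ST; return np.array([d@[np.cos(A),np.sin(A)],d@[-np.sin(A),np.cos(A)]])
def W(sx,sy,z): return [ST[0]+np.cos(A)*sx-np.sin(A)*sy,ST[1]+np.sin(A)*sx+np.cos(A)*sy,z]
def sideplane(p,sy=0):
    o,d=ray("side",*p);nv=np.array([-np.sin(A),np.cos(A),0]);t=(nv@(np.array([*ST,0])-o)+sy)/(nv@d);q=o+t*d;return sxy(q)[0],q[2]
E
python3 - <<'E'
from h import *
s=manip.get_state();print(sxy(s['position']))
for p in((268,383),(268,435),(268,412)): print(sideplane((190+p[0]/4-.38,110+p[1]/4-.38)))
rel(W(-.108,0.0005,.28),-157.4)
E
```

```text
[-0.069203    0.00059376]
(np.float64(-0.07042016863482202), np.float64(0.232770376978724))
(np.float64(-0.06887525210524074), np.float64(0.20602701126296996))
(np.float64(-0.06956557669273071), np.float64(0.21797691441458295))
t 8.55 rel [ 0.03 -0.15 -0.  ] [ 0.0386 -0.0001  0.0719] | pos [0.5963 0.2438 0.3518] ori [ 1.7997e+02 -1.5000e-01 -1.5740e+02] F [ 0.77  0.27 -0.67] op 0.997
```

Request:
servo_tool(
  moves=[
    [[0,0,0,0.015,0,0,0],[0,0,0,0.032,0,0,-0.3],[0,0,0,0.039,0,0,-0.3],[0,0,0,0.039,0,0,-0.3],[0,0,0,0.039,0,0,-0.3],[0,0,0,0.039,0,0,-0.3],[0,0,0,0.039,0,0.015,-0.3],[0,0,0,0.039,0,0.035,-0.3],[0,0,0,0.039,0,0.055,-0.3],[0,0,0,0.039,0,0.068,-0.3],[0,0,0,0.039,0,0.072,-0.3],[0,0,0,0.039,0,0.072,-0.3]],
  ],
)

```text
t: 9.55
position: [0.5601, 0.2288, 0.2782]
orientation: [180.0, -0.3, -157.4]
force: [0.3, 0.0, -0.1]
opening: 0.35
```

Run:
```python
from h import *
s=manip.get_state();print(sxy(s['position']))
rel(W(-.0485,0.0005,.28),-157.4)
a=vision.camera("side");np.save("pics/side8.npy",a);crop(a,190,110,350,290,4,"pics/s12.png")
```

```text
[-0.10836732  0.00065136]
t 9.55 rel [ 0.04 -0.31 -0.01] [-0.0599 -0.0001 -0.0021] | pos [0.5601 0.2288 0.2782] ori [ 179.96   -0.31 -157.41] F [ 0.32  0.03 -0.08] op 0.35
```

View pics/s12.png

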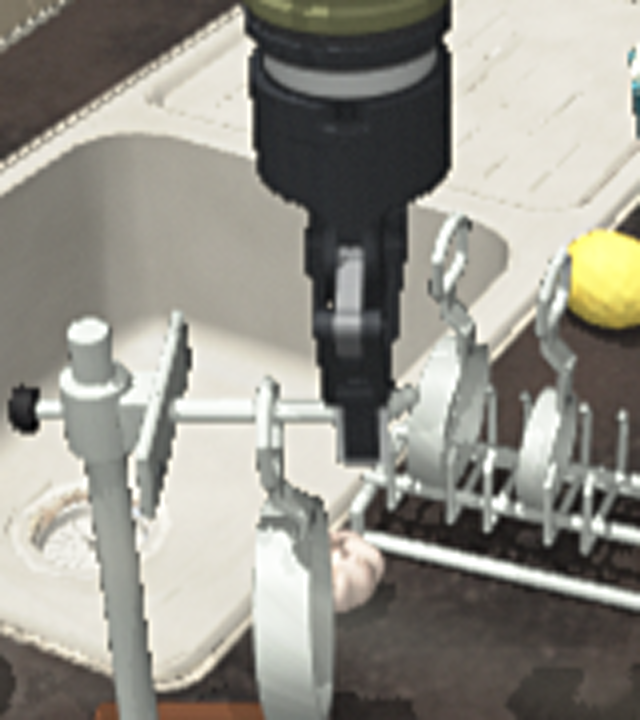

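Request:
servo_tool(
  moves=[
    [[0,0,0,-0.004,0,-0.009,-0.3],[0,0,0,-0.012,0,-0.009,-0.3],[0,0,0,-0.018,0,-0.009,-0.3],[0,0,0,-0.022,0,-0.009,-0.3],[0,0,0,-0.026,0,-0.009,-0.3],[0,0,0,-0.03,0,-0.009,-0.3],[0,0,0,-0.034,0,-0.009,-0.3],[0,0,0,-0.038,0,-0.009,-0.3],[0,0,0,-0.042,0,-0.009,-0.3],[0,0,0,-0.046,0,-0.009,-0.3],[0,0,0,-0.05,0,-0.009,-0.3],[0,0,0,-0.053,0,-0.009,-0.3],[0,0,0,-0.055,0,-0.009,-0.3],[0,0,0,-0.056,0,-0.009,-0.3]],
  ],
)

```text
t: 10.77
position: [0.6127, 0.2506, 0.2882]
orientation: [180.0, -0.2, -157.4]
force: [-2.0, -1.1, 2.0]
opening: 0.353
```

Run:
```python
from h import *
s=manip.get_state();print(sxy(s['position']))
rel(W(-.0485,0.0005,.287),-157.4)
a=vision.camera("side");np.save("pics/side9.npy",a);crop(a,190,110,350,290,4,"pics/s13.png")
```

```text
[-0.05139114  0.00054756]
t 10.77 rel [ 0.03 -0.17 -0.01] [-0.0029 -0.      0.0012] | pos [0.6127 0.2506 0.2882] ori [ 1.7997e+02 -1.7000e-01 -1.5741e+02] F [-1.96 -1.06  2.04] op 0.353
```

View pics/s13.png

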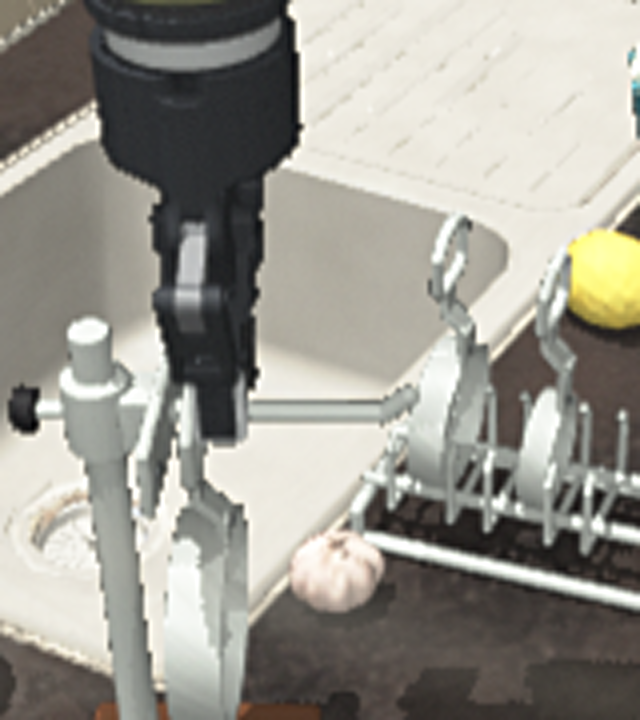

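Request:
servo_tool(
  moves=[
    [[0,0,0,-0.001,0,0,-0.3],[0,0,0,-0.002,0,0,-0.3],[0,0,0,-0.003,0,0,-0.3],[0,0,0,-0.003,0,0,-0.3],[0,0,0,-0.003,0,0,-0.3]],
  ],
)

```text
t: 11.23
position: [0.6158, 0.2519, 0.2882]
orientation: [180.0, -0.1, -157.4]
force: [-0.9, -1.3, 0.6]
opening: 0.351
```

Run:
```python
from h import *
s=manip.get_state();print(sxy(s['position']))
a=vision.camera("side");np.save("pics/side10.npy",a);crop(a,190,160,290,300,5,"pics/s14.png")
```

```text
[-0.04802423  0.00061733]
```

View pics/s14.png

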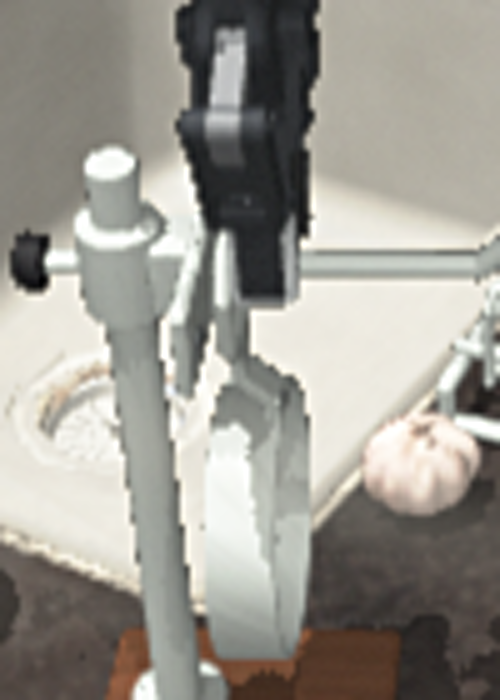

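Run:
```python
from h import *
for p in((218,240),(230,300),(237,340),(298,300)): print(p,sideplane((190+p[0]/5-.4,160+p[1]/5-.4),.02))
for p in((190,390),(176,320),(212,330)): print(p,sideplane((190+p[0]/5-.4,160+p[1]/5-.4),.052))
```

```text
(218, 240) (np.float64(-0.035677299217149155), np.float64(0.2425433756668205))
(230, 300) (np.float64(-0.03753191873264176), np.float64(0.21853166476097718))
(237, 340) (np.float64(-0.03847704476333291), np.float64(0.20205825986082615))
(298, 300) (np.float64(-0.05952973954900285), np.float64(0.21866444813296976))
(190, 390) (np.float64(-0.0282306632448863), np.float64(0.20720110658781088))
(176, 320) (np.float64(-0.0264421216494178), np.float64(0.23512768415210872))
(212, 330) (np.float64(-0.03721824040390014), np.float64(0.23126816419929058))
```

Request:
servo_tool(
  moves=[
    [[0,0,0,-0.001,0,0,-0.3],[0,0,0,-0.002,0,0,-0.3],[0,0,0,-0.003,0,0,-0.3],[0,0,0,-0.003,0,0,-0.3]],
  ],
)

```text
t: 11.62
position: [0.6178, 0.2527, 0.288]
orientation: [180.0, -0.3, -157.4]
force: [-4.4, -2.3, 2.5]
opening: 0.352
```

Request:
servo_tool(
  moves=[
    [[0,0,0,0.005,0,0,-0.3],[0,0,0,0.012,0,0,-0.3],[0,0,0,0.016,0,-0.01,-0.3],[0,0,0,0.016,0,-0.03,-0.3],[0,0,0,0.016,0,-0.05,-0.3],[0,0,0,0.016,0,-0.06,-0.3],[0,0,0,0.016,0,-0.06,-0.3]],
  ],
)

```text
t: 12.2
position: [0.6046, 0.2471, 0.3521]
orientation: [180.0, 0.2, -157.4]
force: [0.9, -0.0, 0.0]
opening: 0.348
```

Run:
```python
from h import *
rel([.6062,.0335,.29],-176.8)
a=vision.camera("side");np.save("pics/side11.npy",a);crop(a,190,140,350,290,4,"pics/s15.png")
```

```text
t 12.2 rel [ 0.04  0.17 19.4 ] [ 0.0808 -0.1979  0.0618] | pos [0.6046 0.2471 0.3521] ori [ 179.99    0.18 -157.4 ] F [ 0.9  -0.04  0.03] op 0.348
```

View pics/s15.png

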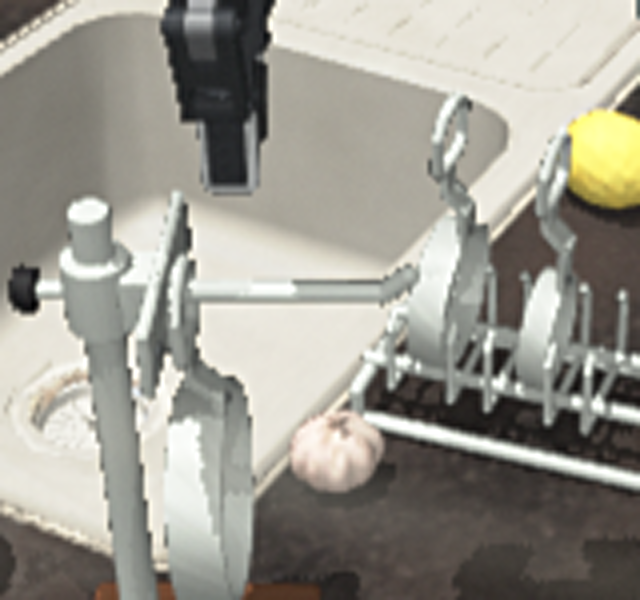

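Request:
servo_tool(
  moves=[
    [[0,0,2,0.008,-0.02,0,0],[0,0,5,0.02,-0.05,0,0.5],[0,0,9,0.035,-0.085,0,1],[0,0,13,0.05,-0.12,0,1],[0,0,16,0.065,-0.155,0.01,1],[0,0,19.4,0.076,-0.185,0.03,1],[0,0,19.4,0.081,-0.198,0.05,1],[0,0,19.4,0.081,-0.198,0.062,1],[0,0,19.4,0.081,-0.198,0.062,1],[0,0,19.4,0.081,-0.198,0.062,1]],
  ],
)

```text
t: 13.08
position: [0.6043, 0.0328, 0.2863]
orientation: [179.9, -0.2, -176.8]
force: [0.6, 0.7, -0.1]
opening: 1.0
```

Run:
```python
from h import *
rel([.6062,.0335,.2225],-176.8)
a=vision.camera("side");np.save("pics/side12.npy",a);crop(a,240,90,400,260,4,"pics/s16.png")
print(proj("side",[[.606,.076,.23]]),proj("side",[[.606,.0335,.172]]))
```

```text
t 13.08 rel [ 0.06 -0.22 -0.04] [-0.0022  0.0005  0.0638] | pos [0.6043 0.0328 0.2863] ori [ 179.94   -0.22 -176.84] F [ 0.61  0.68 -0.08] op 1.0
[[293.14712384 158.44846359]] [[302.27531405 173.37289339]]
```

View pics/s16.png

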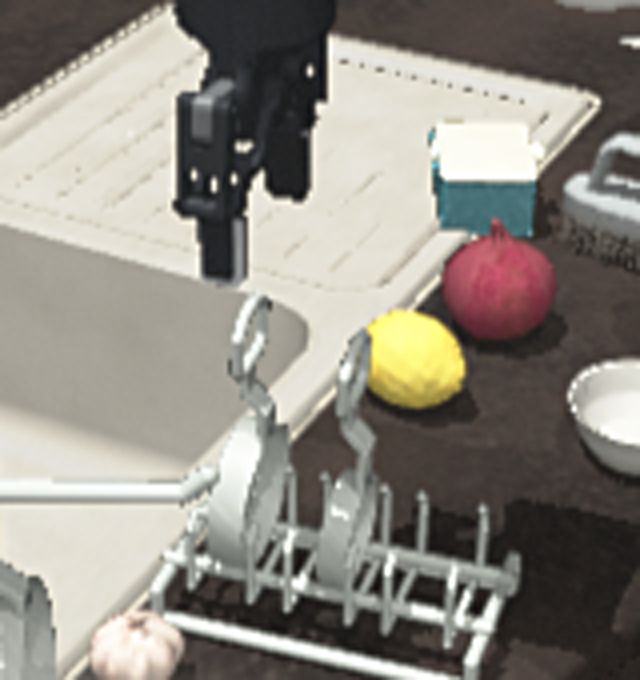

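Request:
servo_tool(
  moves=[
    [[0,-0.2,0,-0.001,0,0.02,1],[0,-0.2,0,-0.002,0,0.04,1],[0,-0.2,0,-0.002,0,0.055,1],[0,-0.2,0,-0.002,0,0.0625,1],[0,-0.2,0,-0.002,0,0.0635,1],[0,-0.2,0,-0.002,0,0.0635,1],[0,-0.2,0,-0.002,0,0.0635,0],[0,-0.2,0,-0.002,0,0.0635,-0.3],[0,-0.2,0,-0.002,0,0.0635,-0.3],[0,-0.2,0,-0.002,0,0.0635,-0.3],[0,-0.2,0,-0.002,0,0.0635,-0.3],[0,-0.2,0,-0.002,0,0.0635,-0.3],[0,-0.2,0,-0.002,0,0.0635,-0.3]],
  ],
  force=40,
)

```text
t: 14.22
position: [0.6077, 0.0332, 0.2252]
orientation: [180.0, 0.3, -176.8]
force: [-0.7, -1.8, 6.1]
opening: 0.537
```

Run:
```python
from h import *
rel([.6062,.0335,.322],-176.8)
a=vision.camera("side");np.save("pics/side13.npy",a);crop(a,240,90,400,260,4,"pics/s17.png")
```

```text
t 14.22 rel [ 0.02  0.26 -0.01] [ 0.001   0.0004 -0.0968] | pos [0.6077 0.0332 0.2252] ori [ 179.98    0.26 -176.81] F [-0.68 -1.81  6.12] op 0.537
```

View pics/s17.png

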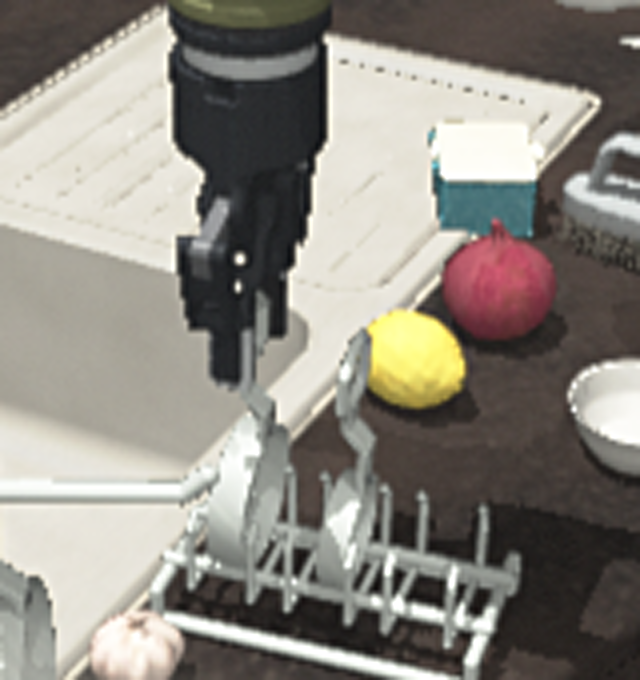

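Request:
servo_tool(
  moves=[
    [[0,0,0,0,0,-0.006,-0.3],[0,0,0,0,0,-0.016,-0.3],[0,0,0,0,0,-0.03,-0.3],[0,0,0,0,0,-0.045,-0.3],[0,0,0,0,0,-0.06,-0.3],[0,0,0,0,0,-0.075,-0.3],[0,0,0,0,0,-0.09,-0.3],[0,0,0,0,0,-0.097,-0.3],[0,0,0,0,0.008,-0.097,-0.3],[0,0,0,0.001,0.022,-0.097,-0.3],[0,0,0,0.002,0.038,-0.097,-0.3],[0,0,0,0.003,0.054,-0.097,-0.3],[0,0,0,0.004,0.068,-0.097,-0.3],[0,0,0,0.004,0.077,-0.097,-0.3],[0,0,0,0.004,0.077,-0.097,-0.3]],
  ],
  force=60,
)

```text
t: 15.52
position: [0.5982, 0.1124, 0.3213]
orientation: [179.9, 0.2, -176.6]
force: [-0.2, -1.0, -2.4]
opening: 0.526
```

Run:
```python
from h import *
rel([.5,.14,.322],-165);rel(W(-.172,.0008,.28),-157.4)
a=vision.camera("side");np.save("pics/side14.npy",a);crop(a,190,70,350,270,4,"pics/s18.png")
```

```text
t 15.52 rel [  0.06   0.18 -11.65] [ 0.0965  0.0333 -0.0009] | pos [0.5982 0.1124 0.3213] ori [ 1.7992e+02  1.7000e-01 -1.7665e+02] F [-0.18 -0.98 -2.44] op 0.526
t 15.52 rel [  0.05   0.18 -19.25] [0.0915 0.0975 0.0412] | pos [0.5982 0.1124 0.3213] ori [ 1.7992e+02  1.7000e-01 -1.7665e+02] F [-0.18 -0.98 -2.44] op 0.526
```

View pics/s18.png

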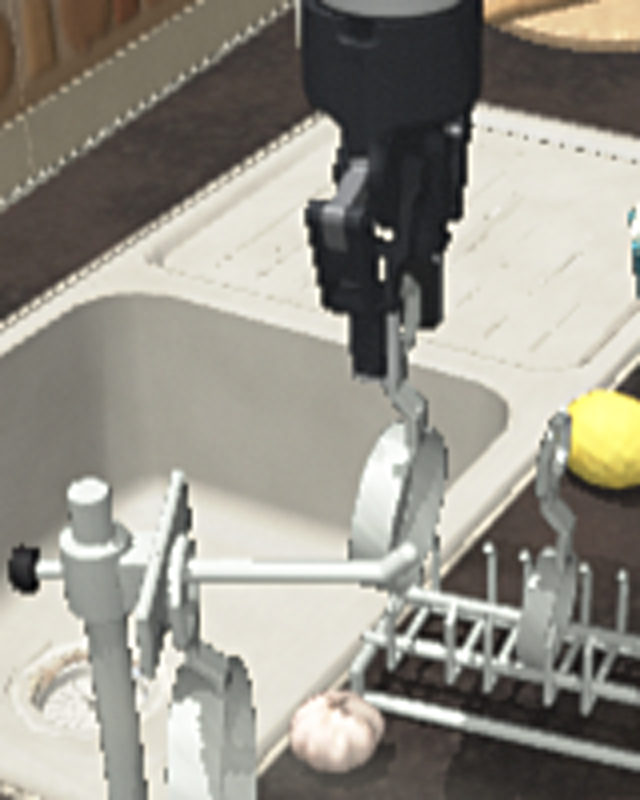

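Request:
servo_tool(
  moves=[
    [[0,0,-1,0.01,0.003,0,-0.3],[0,0,-3,0.026,0.008,0,-0.3],[0,0,-5,0.044,0.014,0,-0.3],[0,0,-7,0.062,0.02,0,-0.3],[0,0,-9,0.078,0.027,0,-0.3],[0,0,-11,0.09,0.034,0,-0.3],[0,0,-13,0.095,0.045,0,-0.3],[0,0,-15,0.095,0.06,0,-0.3],[0,0,-17,0.094,0.075,0.005,-0.3],[0,0,-19.2,0.092,0.088,0.015,-0.3],[0,0,-19.2,0.0915,0.095,0.028,-0.3],[0,0,-19.2,0.0915,0.0975,0.037,-0.3],[0,0,-19.2,0.0915,0.0975,0.04,-0.3],[0,0,-19.2,0.0915,0.0975,0.04,-0.3]],
  ],
)

```text
t: 16.73
position: [0.5011, 0.203, 0.2796]
orientation: [-179.9, -0.0, -157.4]
force: [-0.0, -0.2, -0.7]
opening: 0.523
```

Run:
```python
from h import *
s=manip.get_state();print(sxy(s['position']))
rel(W(-.082,.0008,.274),-157.4)
a=vision.camera("side");np.save("pics/side15.npy",a);crop(a,190,90,350,290,4,"pics/s19.png")
```

```text
[-0.17276399 -0.00042068]
t 16.73 rel [-0.06 -0.01 -0.02] [-0.0908  0.0013  0.0056] | pos [0.5011 0.203  0.2796] ori [-1.7994e+02 -1.0000e-02 -1.5742e+02] F [-0.03 -0.24 -0.74] op 0.523
```

View pics/s19.png

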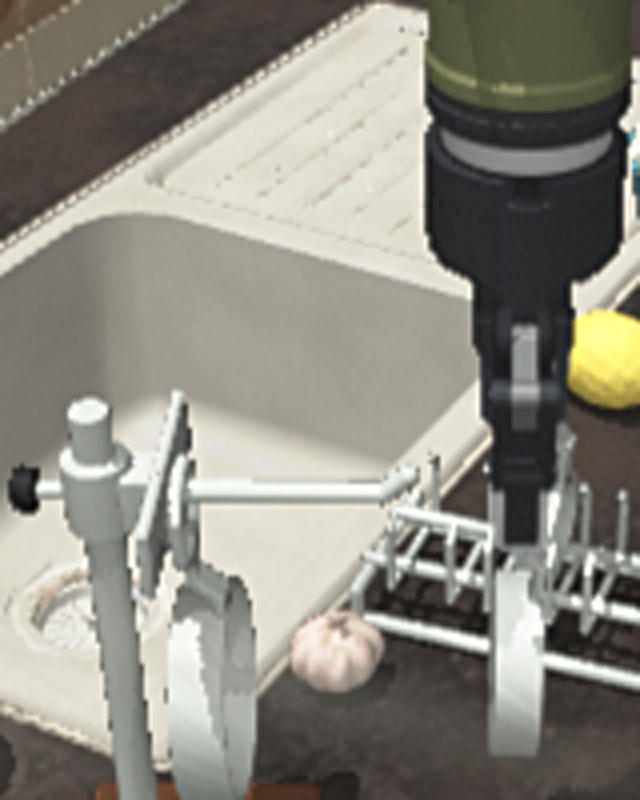

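Request:
servo_tool(
  moves=[
    [[0,0,0,-0.008,0.001,-0.002,-0.3],[0,0,0,-0.02,0.001,-0.002,-0.3],[0,0,0,-0.03,0.001,-0.002,-0.3],[0,0,0,-0.037,0.001,-0.002,-0.3],[0,0,0,-0.043,0.001,-0.002,-0.3],[0,0,0,-0.049,0.001,0,-0.3],[0,0,0,-0.055,0.001,0.002,-0.3],[0,0,0,-0.061,0.001,0.005,-0.3],[0,0,0,-0.069,0.001,0.006,-0.3],[0,0,0,-0.078,0.001,0.006,-0.3],[0,0,0,-0.086,0.001,0.006,-0.3],[0,0,0,-0.092,0.001,0.006,-0.3],[0,0,0,-0.0925,0.001,0.01,-0.3],[0,0,0,-0.0925,0.001,0.013,-0.3],[0,0,0,-0.0925,0.001,0.014,-0.3],[0,0,0,-0.0925,0.001,0.014,-0.3]],
  ],
)

```text
t: 18.12
position: [0.5858, 0.239, 0.2658]
orientation: [-179.9, -0.0, -157.5]
force: [-0.2, -0.5, -0.8]
opening: 0.524
```

Run:
```python
from h import *
s=manip.get_state();print(sxy(s['position']))
rel(W(-.08,.0008,.264),-157.4)
a=vision.camera("side");np.save("pics/side16.npy",a);crop(a,190,110,350,290,4,"pics/s20.png")
```

```text
[-0.08075874  0.00023418]
t 18.12 rel [-0.06 -0.03 -0.06] [-0.0008  0.0006  0.0018] | pos [0.5858 0.239  0.2658] ori [-1.7994e+02 -3.0000e-02 -1.5746e+02] F [-0.24 -0.48 -0.78] op 0.524
```

View pics/s20.png

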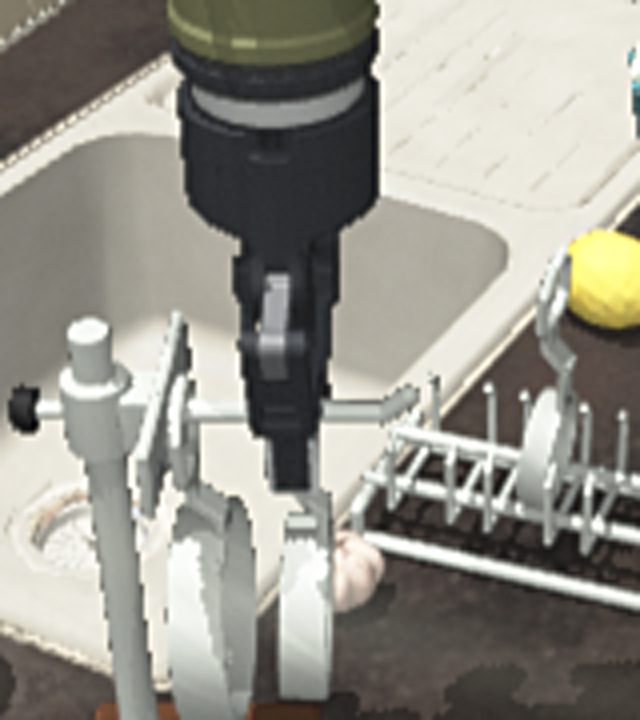

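Lower to contact in small steps.

Request:
servo_tool(
  moves=[
    [[0,0,0,0,0,0.001,-0.3],[0,0,0,0,0,0.002,-0.3],[0,0,0,0,0,0.002,-0.3],[0,0,0,0,0,0.002,-0.3]],
  ],
)

```text
t: 18.5
position: [0.5858, 0.239, 0.2643]
orientation: [-179.9, 0.0, -157.5]
force: [0.5, 0.3, -1.7]
opening: 0.524
```

Request:
servo_tool(
  moves=[
    [[0,0,0,0,0,0.001,-0.3],[0,0,0,0,0,0.002,-0.3],[0,0,0,0,0,0.002,-0.3],[0,0,0,0,0,0.002,-0.3]],
  ],
)

```text
t: 18.83
position: [0.586, 0.239, 0.2632]
orientation: [-179.9, 0.1, -157.5]
force: [-1.3, -0.9, 4.5]
opening: 0.528
```

Request:
servo_tool(
  moves=[
    [[0,0,0,0,0,0,0.1],[0,0,0,0,0,0,0.3],[0,0,0,0,0,0,0.5],[0,0,0,0,0,0,0.7],[0,0,0,0,0,0,0.8],[0,0,0,0,0,0,0.8],[0,0,0,0,0,-0.01,0.8],[0,0,0,0,0,-0.025,0.8],[0,0,0,0,0,-0.045,0.8],[0,0,0,0,0,-0.065,0.8],[0,0,0,0,0,-0.08,0.5],[0,0,0,0,0,-0.085,0],[0,0,0,0,0,-0.085,-0.3]],
  ],
)

```text
t: 19.92
position: [0.5866, 0.2394, 0.3507]
orientation: [-179.9, 0.3, -157.5]
force: [-1.1, 0.2, -0.1]
opening: 0.486
```

Run:
```python
from h import *
s=manip.get_state();print(sxy(s['position']))
rel(W(-.115,.0008,.288),-157.4)
a=vision.camera("side");np.save("pics/side17.npy",a);crop(a,190,110,350,290,4,"pics/s21.png")
```

```text
[-0.07982263  0.00025927]
t 19.92 rel [-0.09  0.34 -0.05] [0.0355 0.0006 0.0625] | pos [0.5866 0.2394 0.3507] ori [-179.91    0.34 -157.45] F [-1.09  0.19 -0.09] op 0.486
```

View pics/s21.png

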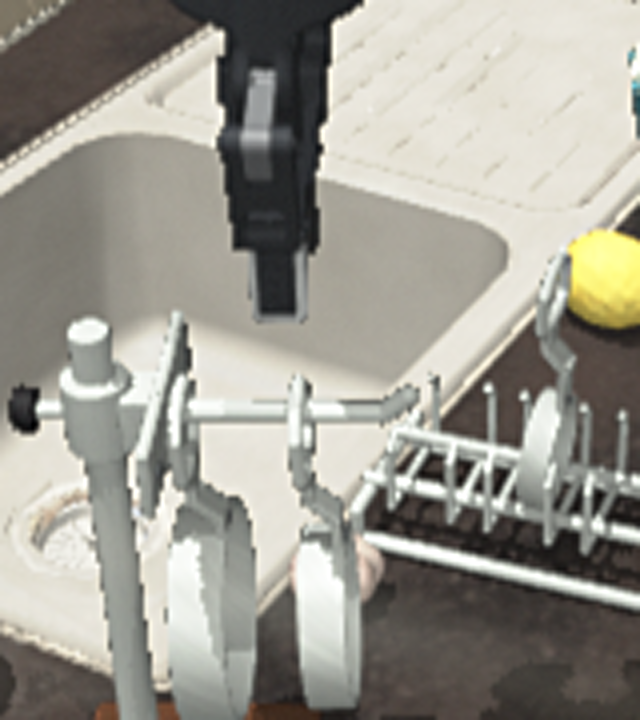

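Request:
servo_tool(
  moves=[
    [[0,-0.3,0,0.015,0,0,-0.3],[0,-0.3,0,0.032,0,0,-0.3],[0,-0.3,0,0.0385,0,0,-0.3],[0,-0.3,0,0.0385,0,0.005,-0.3],[0,-0.3,0,0.0385,0,0.02,-0.3],[0,-0.3,0,0.0385,0,0.04,-0.3],[0,-0.3,0,0.0385,0,0.055,-0.3],[0,-0.3,0,0.0385,0,0.062,-0.3],[0,-0.3,0,0.0385,0,0.0625,-0.3],[0,-0.3,0,0.0385,0,0.0625,-0.3]],
  ],
)

```text
t: 20.8
position: [0.551, 0.2245, 0.2857]
orientation: [-179.9, 0.4, -157.5]
force: [0.7, 0.1, 0.3]
opening: 0.349
```

Run:
```python
from h import *
s=manip.get_state();print(sxy(s['position']))
rel(W(-.055,.0008,.288),-157.4)
a=vision.camera("side");np.save("pics/side18.npy",a);crop(a,190,110,350,290,4,"pics/s22.png")
```

```text
[-0.11841642  0.00024437]
t 20.8 rel [-0.07  0.42 -0.06] [-0.0634  0.0006 -0.0018] | pos [0.551  0.2245 0.2857] ori [-179.93    0.42 -157.45] F [0.71 0.08 0.25] op 0.349
```

View pics/s22.png

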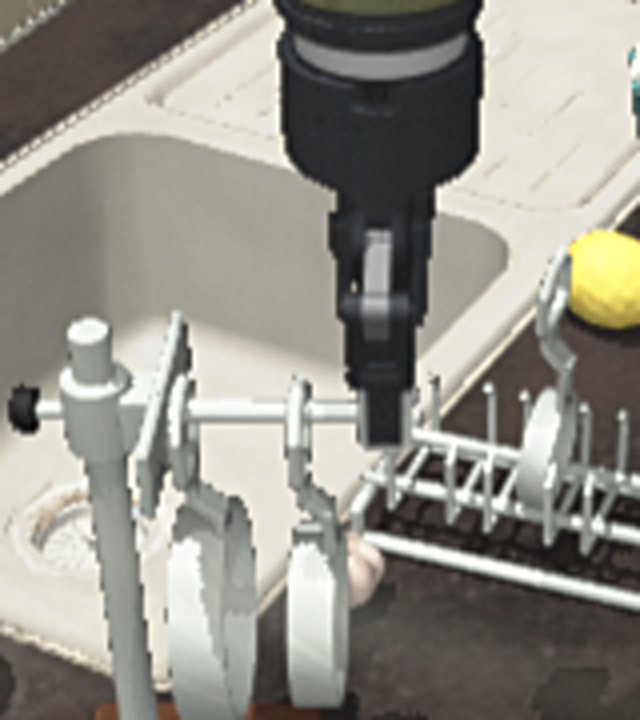

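Push the medium pan slowly toward the large one.

Request:
servo_tool(
  moves=[
    [[0,0.3,0,-0.005,0,-0.002,-0.3],[0,0.3,0,-0.012,0,-0.002,-0.3],[0,0.3,0,-0.018,0,-0.002,-0.3],[0,0.3,0,-0.022,0,-0.002,-0.3],[0,0.3,0,-0.025,0,-0.002,-0.3],[0,0.3,0,-0.028,0,-0.002,-0.3],[0,0.3,0,-0.031,0,-0.002,-0.3],[0,0.3,0,-0.034,0,-0.002,-0.3],[0,0.3,0,-0.037,0,-0.002,-0.3],[0,0.3,0,-0.04,0,-0.002,-0.3],[0,0.3,0,-0.043,0,-0.002,-0.3],[0,0.3,0,-0.046,0,-0.002,-0.3],[0,0.3,0,-0.049,0,-0.002,-0.3],[0,0.3,0,-0.052,0,-0.002,-0.3],[0,0.3,0,-0.054,0,-0.002,-0.3],[0,0.3,0,-0.056,0,-0.002,-0.3]],
  ],
)

```text
t: 22.18
position: [0.6033, 0.2462, 0.289]
orientation: [-179.9, 0.2, -157.5]
force: [-0.7, -0.8, 0.7]
opening: 0.353
```

Run:
```python
from h import *
s=manip.get_state();print(sxy(s['position']))
a=vision.camera("side");np.save("pics/side19.npy",a);crop(a,190,110,350,290,4,"pics/s23.png")
```

```text
[-0.06174595  0.00014955]
```

View pics/s23.png

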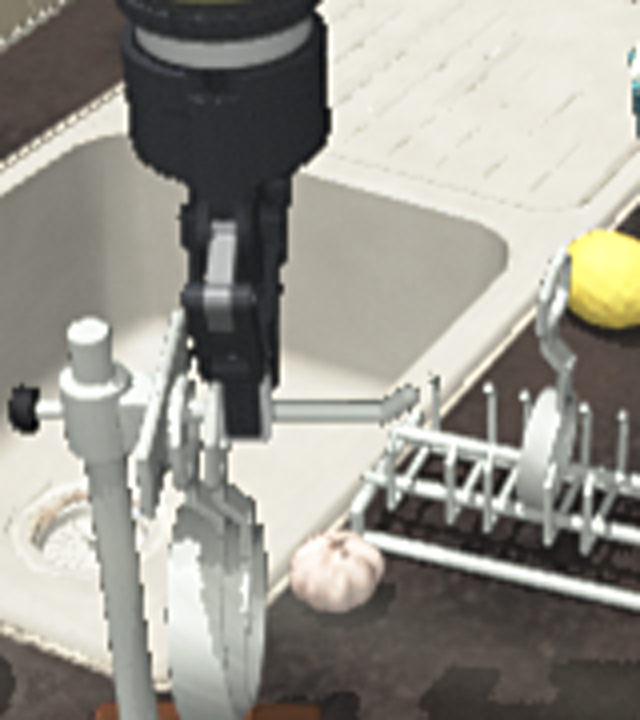

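Nesting nicely. Continue to flush.

Request:
servo_tool(
  moves=[
    [[0,0,0,-0.002,0,0,-0.3],[0,0,0,-0.004,0,0,-0.3],[0,0,0,-0.006,0,0,-0.3],[0,0,0,-0.007,0,0,-0.3],[0,0,0,-0.008,0,0,-0.3],[0,0,0,-0.0085,0,0,-0.3],[0,0,0,-0.0085,0,0,-0.3]],
  ],
)

```text
t: 22.82
position: [0.6111, 0.2494, 0.2889]
orientation: [-179.9, 0.2, -157.5]
force: [-2.1, -0.3, 1.6]
opening: 0.349
```

Request:
servo_tool(
  moves=[
    [[0,0,0,-0.001,0,0,-0.3],[0,0,0,-0.001,0,0,-0.3],[0,0,0,0.006,0,0,-0.3],[0,0,0,0.014,0,0,-0.3],[0,0,0,0.018,0,-0.01,-0.3],[0,0,0,0.018,0,-0.03,-0.3],[0,0,0,0.018,0,-0.05,-0.3],[0,0,0,0.018,0,-0.06,-0.3],[0,0,0,0.018,0,-0.06,-0.3]],
  ],
)

```text
t: 23.57
position: [0.5956, 0.2429, 0.3529]
orientation: [-179.9, 0.6, -157.5]
force: [0.8, 0.3, -0.4]
opening: 0.35
```

Run:
```python
from h import *
rel([.551,.03,.29],-176.8)
a=vision.camera("side");np.save("pics/side20.npy",a);crop(a,190,140,350,290,4,"pics/s24.png")
ims=cv2.resize(a[170:212,315:350],None,fx=12,fy=12,interpolation=cv2.INTER_CUBIC);cv2.imwrite("pics/s24b.png",ims[:,:,::-1])
```

```text
t 23.57 rel [-1.000e-02  6.300e-01  1.935e+01] [ 0.1235 -0.1795  0.0619] | pos [0.5956 0.2429 0.3529] ori [-179.89    0.62 -157.45] F [ 0.84  0.32 -0.39] op 0.35
```

View pics/s24.png

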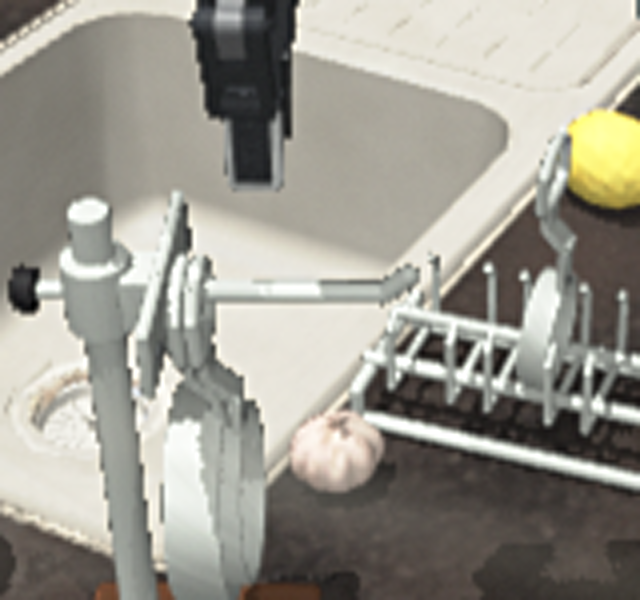

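View pics/s24b.png

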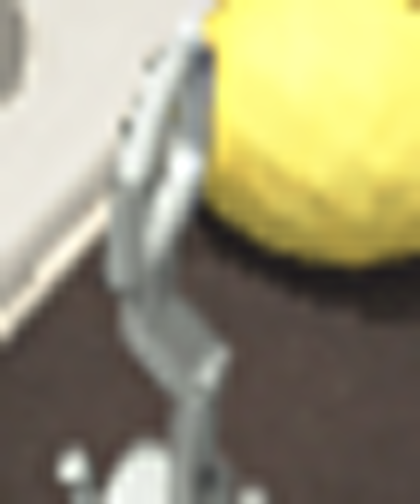

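Request:
servo_tool(
  moves=[
    [[0,0.6,2,0.01,-0.018,0,0],[0,0.6,5,0.03,-0.045,0,0.5],[0,0.6,9,0.055,-0.08,0,1],[0,0.6,13,0.08,-0.115,0,1],[0,0.6,16,0.105,-0.15,0.01,1],[0,0.6,19.3,0.12,-0.172,0.03,1],[0,0.6,19.3,0.1235,-0.1795,0.05,1],[0,0.6,19.3,0.1235,-0.1795,0.065,1],[0,0.6,19.3,0.1235,-0.1795,0.08,1],[0,0.6,19.3,0.1235,-0.1795,0.082,1],[0,0.6,19.3,0.1235,-0.1795,0.082,1]],
  ],
)

```text
t: 24.53
position: [0.5491, 0.0296, 0.2664]
orientation: [-180.0, -0.4, -176.8]
force: [-0.6, 0.8, 0.1]
opening: 1.001
```

Run:
```python
from h import *
rel([.551,.03,.212],-176.8)
a=vision.camera("side");np.save("pics/side21.npy",a);crop(a,260,100,420,260,4,"pics/s25.png")
```

```text
t 24.53 rel [-0.03 -0.4   0.03] [-0.0023  0.0003  0.0544] | pos [0.5491 0.0296 0.2664] ori [-179.97   -0.4  -176.77] F [-0.57  0.75  0.1 ] op 1.001
```

View pics/s25.png

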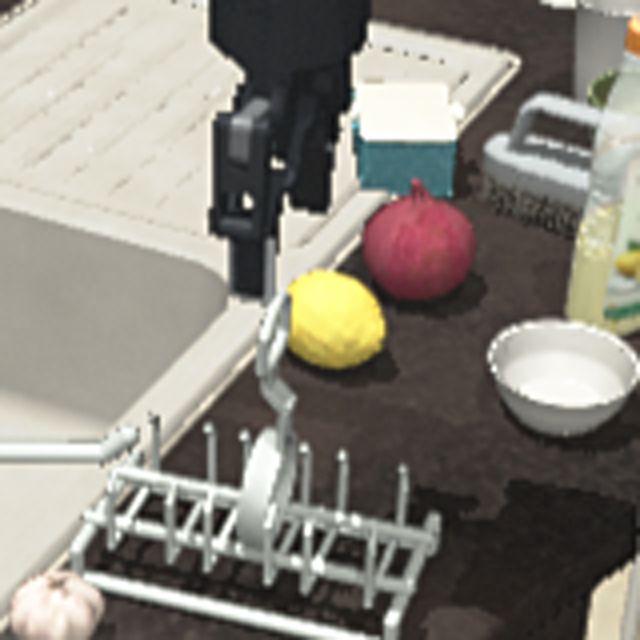

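Request:
servo_tool(
  moves=[
    [[0,-0.3,0,-0.001,0,0.015,1],[0,-0.3,0,-0.0015,0,0.035,1],[0,-0.3,0,-0.0015,0,0.05,1],[0,-0.3,0,-0.0015,0,0.0545,1],[0,-0.3,0,-0.0015,0,0.055,1],[0,-0.3,0,-0.0015,0,0.055,1],[0,-0.3,0,-0.0015,0,0.055,0],[0,-0.3,0,-0.0015,0,0.055,-0.3],[0,-0.3,0,-0.0015,0,0.055,-0.3],[0,-0.3,0,-0.0015,0,0.055,-0.3],[0,-0.3,0,-0.0015,0,0.055,-0.3],[0,-0.3,0,-0.0015,0,0.055,-0.3],[0,-0.3,0,-0.0015,0,0.055,-0.3]],
  ],
  force=40,
)

```text
t: 25.67
position: [0.5517, 0.0297, 0.2134]
orientation: [-179.9, 0.1, -176.8]
force: [-0.1, -0.6, 5.1]
opening: 0.532
```

Request:
servo_tool(
  moves=[
    [[0,0,0,0,0,-0.006,-0.3],[0,0,0,0,0,-0.016,-0.3],[0,0,0,0,0,-0.03,-0.3],[0,0,0,0,0,-0.045,-0.3],[0,0,0,0,0,-0.06,-0.3],[0,0,0,0,0,-0.075,-0.3],[0,0,0,0,0,-0.09,-0.3],[0,0,0,0,0,-0.102,-0.3],[0,0,0,0,0,-0.106,-0.3],[0,0,0,0,0,-0.106,-0.3]],
  ],
  force=60,
)

```text
t: 26.5
position: [0.5519, 0.0298, 0.3209]
orientation: [-179.9, 0.3, -176.8]
force: [-0.6, 0.9, -0.4]
opening: 0.527
```

Run:
```python
from h import *
rel([.5,.12,.322],-165);rel(W(-.172,.0008,.281),-157.4)
a=vision.camera("side");np.save("pics/side22.npy",a);crop(a,240,70,400,260,4,"pics/s26.png")
```

```text
t 26.5 rel [ -0.09   0.29 -11.76] [ 0.0467  0.093  -0.0014] | pos [0.5519 0.0298 0.3209] ori [-179.94    0.3  -176.76] F [-0.59  0.9  -0.45] op 0.527
t 26.5 rel [ -0.11   0.29 -19.36] [0.0408 0.1772 0.0395] | pos [0.5519 0.0298 0.3209] ori [-179.94    0.3  -176.76] F [-0.59  0.9  -0.45] op 0.527
```

View pics/s26.png

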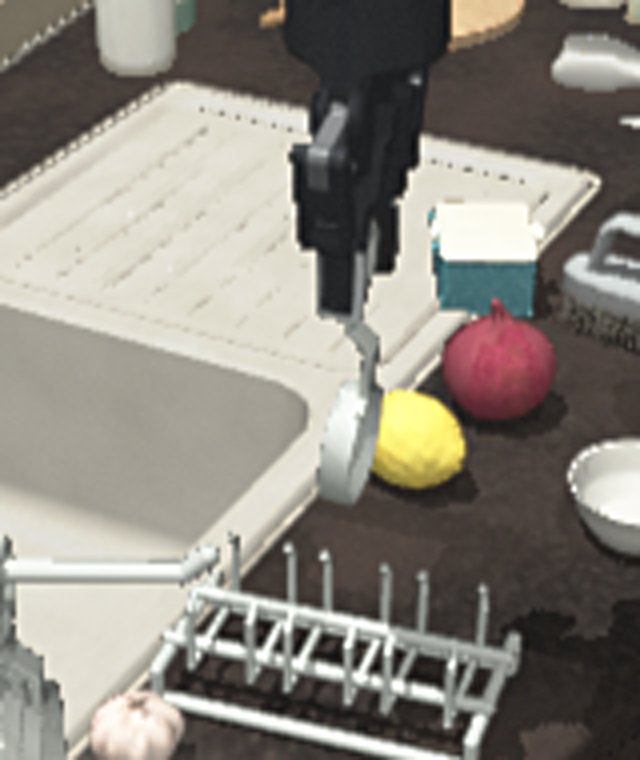

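Request:
servo_tool(
  moves=[
    [[0,0,-1,0.006,0.01,0,-0.3],[0,0,-2,0.014,0.024,0,-0.3],[0,0,-4,0.022,0.04,0,-0.3],[0,0,-6,0.03,0.056,0,-0.3],[0,0,-8,0.038,0.073,0,-0.3],[0,0,-10,0.045,0.09,0,-0.3],[0,0,-12,0.047,0.108,0,-0.3],[0,0,-14,0.047,0.126,0,-0.3],[0,0,-16,0.045,0.144,0,-0.3],[0,0,-18,0.043,0.16,0.006,-0.3],[0,0,-19.4,0.041,0.172,0.016,-0.3],[0,0,-19.4,0.041,0.177,0.028,-0.3],[0,0,-19.4,0.041,0.177,0.037,-0.3],[0,0,-19.4,0.041,0.177,0.0395,-0.3],[0,0,-19.4,0.041,0.177,0.0395,-0.3]],
  ],
)

```text
t: 27.8
position: [0.4994, 0.2036, 0.2782]
orientation: [-179.9, -0.1, -157.3]
force: [1.4, 0.6, -1.4]
opening: 0.529
```

Run:
```python
from h import *
s=manip.get_state();print(sxy(s['position']))
rel(W(-.09,.0008,.273),-157.4)
a=vision.camera("side");np.save("pics/side23.npy",a);crop(a,190,90,350,290,4,"pics/s27.png")
```

```text
[-0.17408517  0.00080502]
t 27.8 rel [-0.11 -0.08  0.06] [-0.0841 -0.0001  0.0051] | pos [0.4994 0.2036 0.2782] ori [-1.7989e+02 -8.0000e-02 -1.5734e+02] F [ 1.35  0.58 -1.4 ] op 0.529
```

View pics/s27.png

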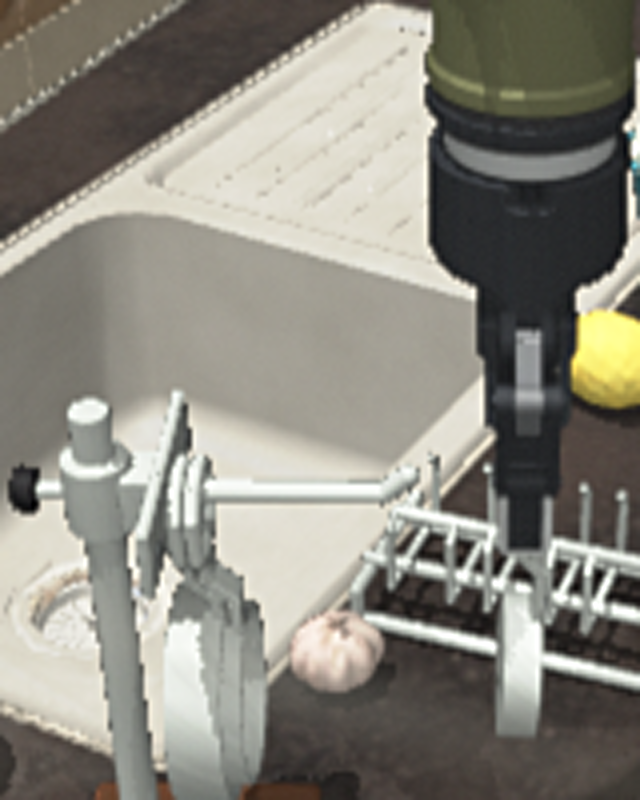

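Request:
servo_tool(
  moves=[
    [[0,0,0,-0.008,0,-0.003,-0.3],[0,0,0,-0.02,0,-0.003,-0.3],[0,0,0,-0.03,0,-0.003,-0.3],[0,0,0,-0.038,0,-0.003,-0.3],[0,0,0,-0.044,0,-0.003,-0.3],[0,0,0,-0.05,0,-0.001,-0.3],[0,0,0,-0.056,0,0.001,-0.3],[0,0,0,-0.062,0,0.004,-0.3],[0,0,0,-0.069,0,0.005,-0.3],[0,0,0,-0.077,0,0.005,-0.3],[0,0,0,-0.084,0,0.005,-0.3],[0,0,0,-0.086,0,0.006,-0.3],[0,0,0,-0.086,0,0.009,-0.3],[0,0,0,-0.086,0,0.012,-0.3],[0,0,0,-0.086,0,0.013,-0.3],[0,0,0,-0.086,0,0.013,-0.3]],
  ],
)

```text
t: 29.18
position: [0.5787, 0.2365, 0.2656]
orientation: [-179.9, -0.1, -157.4]
force: [-0.8, 0.2, 0.6]
opening: 0.525
```

Run:
```python
from h import *
s=manip.get_state();print(sxy(s['position']))
rel(W(-.088,.0008,.263),-157.4)
a=vision.camera("side");np.save("pics/side24.npy",a);crop(a,190,110,350,290,4,"pics/s28.png")
```

```text
[-0.08824386  0.00065034]
t 29.18 rel [-0.11 -0.06  0.03] [-0.0002  0.0002  0.0026] | pos [0.5787 0.2365 0.2656] ori [-1.7989e+02 -6.0000e-02 -1.5737e+02] F [-0.78  0.2   0.57] op 0.525
```

View pics/s28.png

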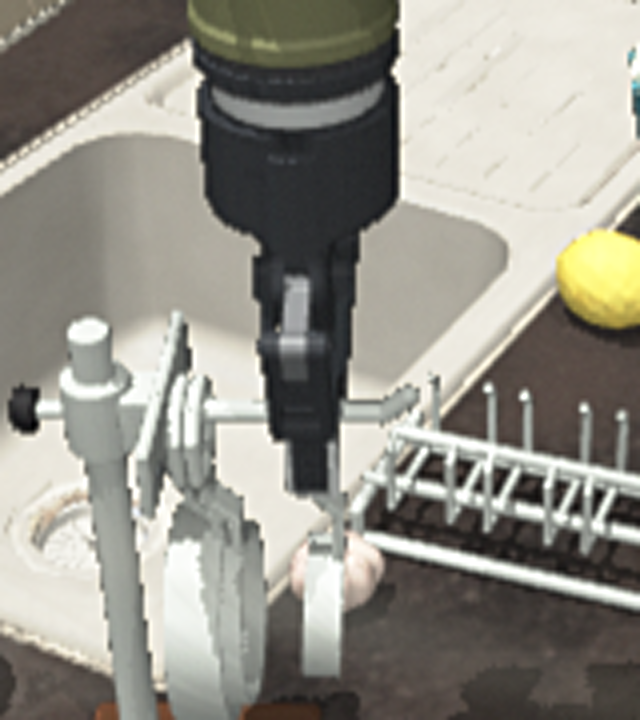

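Request:
servo_tool(
  moves=[
    [[0,0,0,0,0,0.001,-0.3],[0,0,0,0,0,0.002,-0.3],[0,0,0,0,0,0.002,-0.3],[0,0,0,0,0,0.002,-0.3]],
  ],
)

```text
t: 29.57
position: [0.5788, 0.2365, 0.2639]
orientation: [-179.9, -0.0, -157.4]
force: [0.3, -0.6, -0.9]
opening: 0.528
```

Request:
servo_tool(
  moves=[
    [[0,0,0,0,0,0.001,-0.3],[0,0,0,0,0,0.002,-0.3],[0,0,0,0,0,0.002,-0.3],[0,0,0,0,0,0.002,-0.3]],
  ],
)

```text
t: 29.9
position: [0.5789, 0.2365, 0.2624]
orientation: [-179.9, 0.0, -157.4]
force: [-0.8, 0.7, 2.0]
opening: 0.527
```

Contact felt; release and rise.

Request:
servo_tool(
  moves=[
    [[0,0,0,0,0,0,0.1],[0,0,0,0,0,0,0.3],[0,0,0,0,0,0,0.5],[0,0,0,0,0,0,0.7],[0,0,0,0,0,0,0.8],[0,0,0,0,0,0,0.8],[0,0,0,0,0,-0.01,0.8],[0,0,0,0,0,-0.025,0.8],[0,0,0,0,0,-0.045,0.8],[0,0,0,0,0,-0.065,0.8],[0,0,0,0,0,-0.08,0.5],[0,0,0,0,0,-0.085,0],[0,0,0,0.015,0,-0.085,-0.3],[0,0,0,0.03,0,-0.085,-0.3],[0,0,0,0.036,0,-0.085,-0.3],[0,0,0,0.036,0,-0.085,-0.3]],
  ],
)

```text
t: 31.23
position: [0.5442, 0.2223, 0.3474]
orientation: [-179.9, -0.1, -157.4]
force: [-0.3, -0.3, -0.1]
opening: 0.35
```

Run:
```python
from h import *
s=manip.get_state();print(sxy(s['position']))
rel(W(-.123,.0008,.288),-157.4)
a=vision.camera("side");np.save("pics/side25.npy",a);crop(a,190,110,350,290,4,"pics/s29.png")
print(sideplane((190+330/4-.38,110+410/4-.38)))
```

```text
[-0.12549772  0.00083588]
t 31.23 rel [-0.11 -0.05  0.03] [-0.0026  0.0001  0.0594] | pos [0.5442 0.2223 0.3474] ori [-1.7989e+02 -5.0000e-02 -1.5737e+02] F [-0.26 -0.33 -0.15] op 0.35
(np.float64(-0.09525010464572725), np.float64(0.21916946001820192))
```

View pics/s29.png

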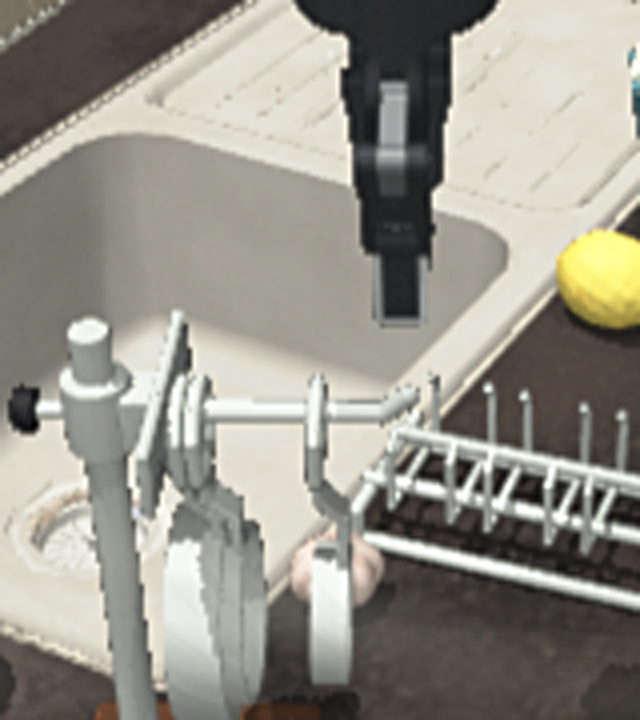

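Request:
servo_tool(
  moves=[
    [[0,0,0,0,0,0.015,-0.3],[0,0,0,0,0,0.035,-0.3],[0,0,0,0,0,0.05,-0.3],[0,0,0,0,0,0.058,-0.3],[0,0,0,0,0,0.0595,-0.3],[0,0,0,0,0,0.0595,-0.3],[0,0,0,-0.006,0,0.0595,-0.3],[0,0,0,-0.014,0,0.0595,-0.3],[0,0,0,-0.02,0,0.0595,-0.3],[0,0,0,-0.024,0,0.0595,-0.3],[0,0,0,-0.027,0,0.0595,-0.3],[0,0,0,-0.03,0,0.0595,-0.3],[0,0,0,-0.033,0,0.0595,-0.3],[0,0,0,-0.036,0,0.0595,-0.3],[0,0,0,-0.039,0,0.0595,-0.3],[0,0,0,-0.042,0,0.0595,-0.3],[0,0,0,-0.045,0,0.0595,-0.3],[0,0,0,-0.048,0,0.0595,-0.3]],
  ],
)

```text
t: 32.78
position: [0.5898, 0.2412, 0.2879]
orientation: [-179.9, 0.0, -157.4]
force: [0.4, 0.4, 0.9]
opening: 0.348
```

Run:
```python
from h import *
s=manip.get_state();print(sxy(s['position']))
rel(W(-.0605,.0008,.288),-157.4)
a=vision.camera("side");np.save("pics/side26.npy",a);crop(a,190,110,350,290,4,"pics/s30.png")
```

```text
[-0.07617529  0.00068055]
t 32.78 rel [-0.12  0.02  0.03] [-0.0157  0.0001 -0.0001] | pos [0.5898 0.2412 0.2879] ori [-1.7988e+02  2.0000e-02 -1.5737e+02] F [0.44 0.37 0.87] op 0.348
```

View pics/s30.png

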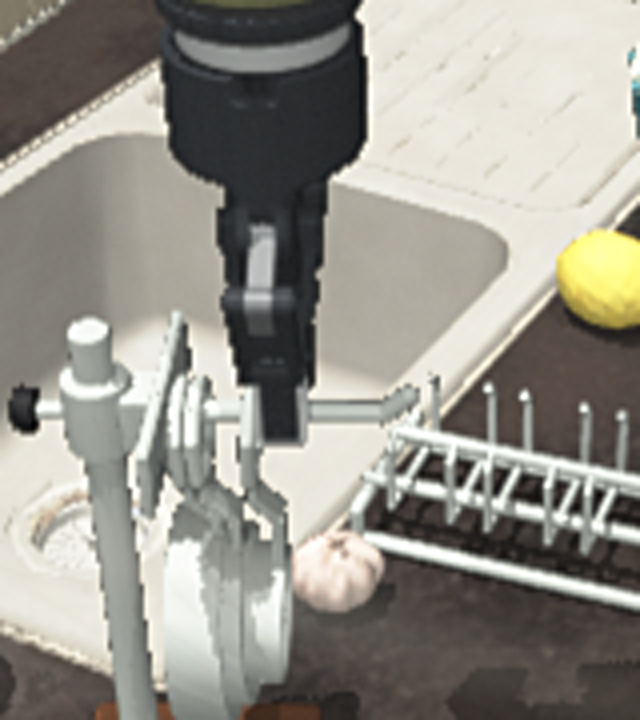

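Request:
servo_tool(
  moves=[
    [[0,0,0,-0.002,0,0,-0.3],[0,0,0,-0.004,0,0,-0.3],[0,0,0,-0.006,0,0,-0.3],[0,0,0,-0.008,0,0,-0.3],[0,0,0,-0.01,0,0,-0.3],[0,0,0,-0.012,0,0,-0.3],[0,0,0,-0.0135,0,0,-0.3],[0,0,0,-0.015,0,0,-0.3],[0,0,0,-0.016,0,0,-0.3],[0,0,0,-0.016,0,0,-0.3]],
  ],
)

```text
t: 33.67
position: [0.6046, 0.2473, 0.2878]
orientation: [-179.9, -0.0, -157.4]
force: [-3.2, -1.3, 1.3]
opening: 0.348
```

Run:
```python
from h import *
s=manip.get_state();print(sxy(s['position']),s['force'])
a=vision.camera("side");np.save("pics/side27.npy",a);crop(a,190,160,290,300,5,"pics/s31.png")
```

```text
[-0.06021548  0.00066687] [-3.23619131 -1.2784725   1.33402441]
```

View pics/s31.png

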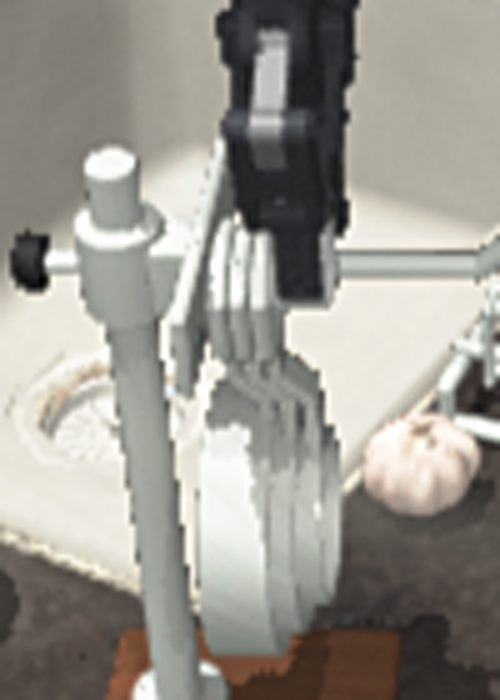

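Request:
servo_tool(
  moves=[
    [[0,0,0,-0.001,0,0,-0.3],[0,0,0,-0.002,0,0,-0.3],[0,0,0,-0.002,0,0,-0.3],[0,0,0,-0.002,0,0,-0.3]],
  ],
)

```text
t: 34.05
position: [0.605, 0.2474, 0.2878]
orientation: [-179.9, -0.2, -157.4]
force: [-6.2, -2.9, 3.3]
opening: 0.353
```

Request:
servo_tool(
  moves=[
    [[0,0,0,-0.002,0,0,-0.3],[0,0,0,-0.003,0,0,-0.3],[0,0,0,-0.003,0,0,-0.3],[0,0,0,-0.003,0,0,-0.3]],
  ],
)

```text
t: 34.38
position: [0.6054, 0.2477, 0.2877]
orientation: [-179.9, -0.6, -157.4]
force: [-9.2, -3.4, 5.3]
opening: 0.352
```

Request:
servo_tool(
  moves=[
    [[0,0,0,0.004,0,0,-0.3],[0,0,0,0.01,0,0,-0.3],[0,0,0,0.018,0,0,-0.3],[0,0,0,0.025,0,-0.005,-0.3],[0,0,0,0.028,0,-0.025,-0.3],[0,0,0,0.03,0,-0.05,-0.3],[0,0,0,0.03,0,-0.08,-0.3],[0,0,0,0.03,0,-0.1,-0.3],[0,0,0,0.05,0,-0.11,-0.3],[0,0,0,0.08,0,-0.11,-0.3],[0,0,0,0.1,0,-0.11,-0.3],[0,0,0,0.1,0,-0.11,-0.3],[0,0,0,0.1,0,-0.11,-0.3],[0,0,0,0.1,0,-0.11,-0.3],[0,0,0,0.1,0,-0.11,-0.3],[0,0,0,0.1,0,-0.11,-0.3],[0,0,0,0.1,0,-0.11,-0.3],[0,0,0,0.1,0,-0.11,-0.3]],
  ],
)

```text
t: 35.88
position: [0.5146, 0.21, 0.3982]
orientation: [-179.9, -0.6, -157.4]
force: [0.2, 0.4, 0.7]
opening: 0.351
```

Run:
```python
from h import *
s=manip.get_state();print(s['t'],sxy(s['position']),s['force'])
a=vision.camera("side");np.save("pics/side28.npy",a);crop(a,190,170,290,290,6,"pics/s32.png")
b=vision.camera("top");crop(b,170,100,300,240,4,"pics/t32.png")
for p in((225,280),(250,280),(275,280),(222,350),(270,350)): print(p,sideplane((190+p[0]/6-.4,170+p[1]/6-.4),.02))
```

```text
35.8833 [-0.15760698  0.00083742] [0.19107167 0.38643948 0.71201856]
(225, 280) (np.float64(-0.024409325073831926), np.float64(0.22520615550829481))
(250, 280) (np.float64(-0.031111206020676928), np.float64(0.22524753684961352))
(275, 280) (np.float64(-0.03781492780679955), np.float64(0.2252889295573528))
(222, 350) (np.float64(-0.021409879988987503), np.float64(0.20126634027040224))
(270, 350) (np.float64(-0.03449465005147664), np.float64(0.20134071958615518))
```

View pics/s32.png

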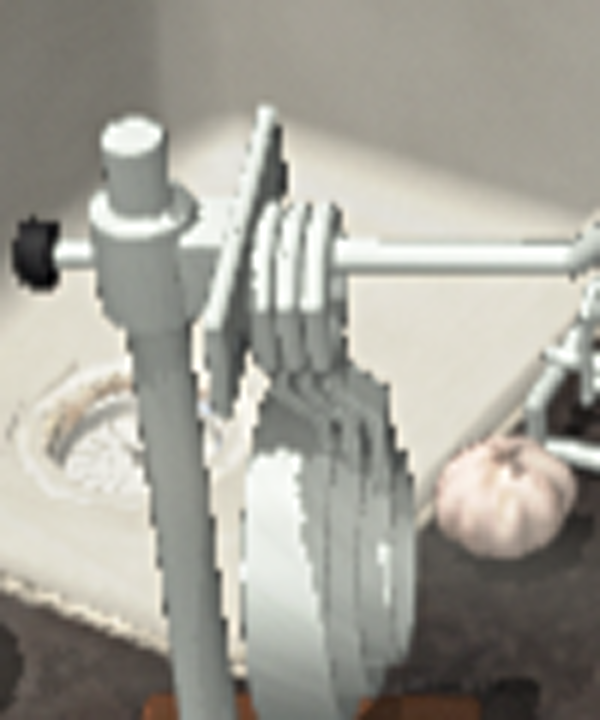

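View pics/t32.png

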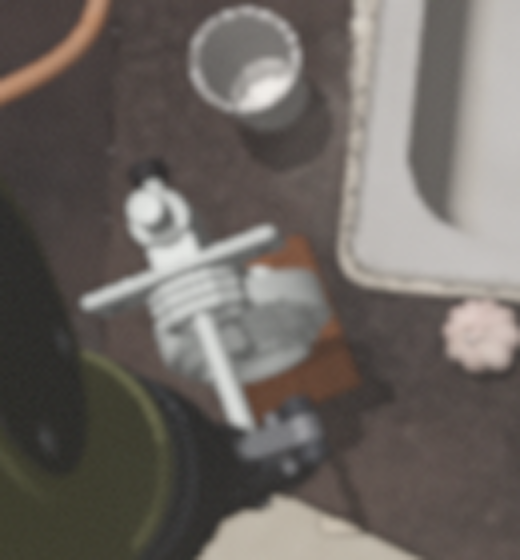

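Run:
```python
from h import *
for p in((263,300),(288,310),(315,320)): print(p,sideplane((190+p[0]/6-.4,170+p[1]/6-.4),.02))
print(manip.job_done())
```

```text
(263, 300) (np.float64(-0.03402919374200531), np.float64(0.21851052159232864))
(288, 310) (np.float64(-0.04049576456143439), np.float64(0.21514740420557577))
(315, 320) (np.float64(-0.047536717496654335), np.float64(0.2117704911382976))
the job is handed in; nothing more can be done
None
```

All three pans hang on the hook in order (large, medium, small), pushed home against the back plate with their mouths facing out, and I handed the job in at about 36 s.

- **Seating:** the last side image puts the loops at about 34, 40.5 and 47.5 mm from the post axis. That is 4, 10.5 and 17.5 mm in front of the plate, against 4, 11 and 18 mm for flush. On the final push the force rose to about 10–11 N with almost no further movement, so the stack was closed up.
- **Nesting and orientation:** the last side and top pictures show the loops parallel to the plate and the bowls nested. The gripper had pulled clear before hand-in and read under 1 N.
- **Other items:** the garlic looked unmoved in the last side and top views, and I did not touch the lemon or bowl. I last saw the bowl in an earlier side picture, and the lemon later, while hanging the small pan.
- **Small disagreements:**
  - The stand fit from the images put the prong axis at about 216 mm. Touching it with the hanging loop gave about 220 mm; I used the felt value.
  - The loop sat 50–53 mm below the tool origin, depending on the pan.

The hand-in reported no verdict.

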